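Stow the handle guards and jars in the hob drawer

ROBOT

A 6-joint arm with a two-finger parallel gripper is mounted at the origin on the work surface. World frame = base frame: x ahead of the robot, y to its left, z up, the work surface at z = 0. Lengths are in m, angles in rad, forces in N, time in s.
With the tool pointing down it reaches from about 0.25 to 0.775 m from the base axis. Payload 4 kg.
Tool frame: the origin (TCP) lies at the very end of the fingers, on their centre line; the grasp point (between the pads) lies 19 mm behind it; z points along the fingers, y is the direction in which the jaws open and shut (so a half turn about z gives the same grasp; the last joint's range is limited). The gripper opens to 94 mm and grips with 3 to 60 N. Pads are 16 mm wide; open, the fingers measure 119 mm over their backs; the gripper's body (75 mm by 177 mm) begins 78 mm behind the grasp point.
Start: joints at [-1.368, 0.087, 1.371, -0, 1.684, -0.103], TCP at [0.166, -0.525, 0.206] pointing down, gripper open.
Joint ranges: [-3.1, 3.1], [-0.76, 2.03], [0.27, 2.55], [-1.08, 4.22], [0.17, 2.65], [-2.57, 2.57]. Speed limits (rad/s): [2.79, 2.79, 3.14, 3.14, 3.14, 3.14].

INTERFACE

Orientations are given as [roll, pitch, yaw] about the fixed x, y, z axes, in that order (R = Rz(yaw) Ry(pitch) Rx(roll)).
In Python, from bench import robot, snapshot, models gives the robot as it stands.
- The arm moves only by the tool arm_command, never from a script. Its argument "commands" is text: rows parted by semicolons, each of 7 numbers parted by spaces: the shift along the tool's x, y, z in mm, then the turn, a rotation vector about the tool's x, y, z in degrees, then the opening, from 0 (shut) to 1 (fully open). In form: tx ty tz rx ry rz hand; .... A call has 1 to 12 rows; each row shifts and turns the pose as measured when the row begins, along the tool's axes as they then stand; what a row does not reach is not made up. A row lasts 1/8 s, in which the tool goes at most 62.5 mm and 10.7 degrees, less where a joint would pass 70% of its speed; a pose out of reach is approached as far as the arm can. A call is refused whole if a number of a shift passes 62.5 or a number of a turn 10.7, either way. A call with a gripper value outside its range is refused whole. The fingers move at their own pace and stop on an object; the grip force is fixed at half the most. Time passes only in rows, so rows that do not move let the fingers close. It gives the time, the measured TCP pose, the force and the opening at its end, in the units of the state.
- robot.get_obs(): the state, without advancing time (a new reading comes with each control period).
- snapshot(name): name is "scene" or "top" or "wrist"; returns a dict with "img" (420x560x3 uint8, blue, green, red), "camera_matrix" (3x3 intrinsics, pixels), "origin" and "rotation" of the camera in the world. Camera axes: x right, y down, z forward; pixel columns grow to the right and rows downward; lengths in m; the calibration is good to about 2 mm. A picture is of the moment at which its call begins. There is no depth.
- robot.close_job(): hands the job in, once; it reports no verdict.
Trained networks look in a picture, given as the dict that the camera call returned (one of the last four; its "shot" number tells which), for a name from the list of things; names that differ only in an ending like _2 or _b are one class to them, and where a whole thing is asked for, a point or a joint stands for the part that bears it (a point fixed in the world has none). Each returns a list of dicts, best first, with "conf" (0 to 1); they miss things now and then, are a little off and sometimes report something else, mostly with a low value. They report only what shows in the picture. A call takes as long as a camera call.
- models.spot_in(query, picture): "bbox" ([left, top, width, height] as shares, 0 to 1, of the picture: columns of its width, rows of its height, round what is visible of it).
- models.tip_of(query, picture): "centre" ([column, row] as shares, 0 to 1, of the picture: columns of its width, rows of its height: a listed point, or the origin of a listed thing).
The state is a dict: "time": time; "joint_positions": joint angles; "qvel": joint speeds; "joint_torque": joint torques, N m; "tool_pos": TCP position; "ee_rot": TCP orientation; "wrist_force": force on the tool from outside, world axes, zero at the start; "wrist_torque": the same for the moment, N m; "width": finger opening in m.
Only numpy, scipy, OpenCV 4.12 (cv2) and the standard library are available. Lean on these libraries where they do the work, as an engineer would, in place of code of your own. Each camera call takes 0.05 s, during which the arm holds its last target. There are 200 camera calls.

TASK

Put everything back in the drawer under the hob: hang every handle guard that is out over the steel rail, one leg either side, side by side, and stand both loose jars upright on the empty lowest step of the riser. When all of it is in place, push the drawer's hinged front shut until it seats fully on its catch. Leave the jars already on the riser and the other things on the worktop where they are.

Things in the scene. Friction and masses are not known exactly. Their poses are not given: they have to be found in the camera images.
- drawer: fixed grey laminate drawer, open on top, 160 mm deep (own x, front is -x towards the robot), 490 mm wide; origin at worktop level, x away from the robot, y to its left, z up. Left: rail bay, clear inside y -34 to +213 mm and x -80 to +68 mm, left and back walls 120 mm high, right wall 60 mm with a 30 mm post to 120 mm under the rail end; a 56 mm high catch housing in its front right corner. Right: three-step riser, y -244 to -48 mm; right of it a 42 mm high wall
- rail_mid (a point): middle of the axis of the round steel rail, 14 mm diameter, that runs along the drawer's y from side wall to side wall of the rail bay (247 mm free length); at drawer x 0, y +89.5, z 110 mm. A guard hung centred on it has its feet at z = 71 mm; off centre it hangs askew by up to 0.5 rad, which is fine
- step_mid (a point): centre of the top of the riser's lowest, front step: 63 mm deep (drawer x -90 to -27 mm), 196 mm long, 30 mm above the worktop, empty at the start, with a 4 mm thick lip along its front edge rising 12 mm above it. Drawer x -58, y -146, z 30 mm. The steps behind, 55 and 80 mm high, carry two jars each; at its left end stands the bay wall
- guard0: one of up to four identical dark handle guards (three or four are out; absent: None), a rigid upside-down U 36 mm across (own x, across the gap), 46 mm wide (own y), 52 mm high. Two flat legs 6 mm thick, 46 mm long, gap 24 mm; crown 6 mm. 70 g. Origin: centre of its footprint at the feet, z up. Starts standing on its feet, any yaw; may be gripped across the outside of the legs
- guard1: one of up to four identical dark handle guards (three or four are out; absent: None), a rigid upside-down U 36 mm across (own x, across the gap), 46 mm wide (own y), 52 mm high. Two flat legs 6 mm thick, 46 mm long, gap 24 mm; crown 6 mm. 70 g. Origin: centre of its footprint at the feet, z up. Starts standing on its feet, any yaw; may be gripped across the outside of the legs
- guard2: one of up to four identical dark handle guards (three or four are out; absent: None), a rigid upside-down U 36 mm across (own x, across the gap), 46 mm wide (own y), 52 mm high. Two flat legs 6 mm thick, 46 mm long, gap 24 mm; crown 6 mm. 70 g. Origin: centre of its footprint at the feet, z up. Starts standing on its feet, any yaw; may be gripped across the outside of the legs
- guard3: one of up to four identical dark handle guards (three or four are out; absent: None), a rigid upside-down U 36 mm across (own x, across the gap), 46 mm wide (own y), 52 mm high. Two flat legs 6 mm thick, 46 mm long, gap 24 mm; crown 6 mm. 70 g. Origin: centre of its footprint at the feet, z up. Starts standing on its feet, any yaw; may be gripped across the outside of the legs
- jar0: a squat square glass jar with white flip lid, 44 by 44 by 55 mm high, 140 g, standing on the worktop; origin: centre of its underside, z up, own x and y square to its sides
- jar1: another such jar, the same in every way
- front (a joint): angle of the hinged front of the rail bay, rad: 0 shut and seated, positive opened towards the robot (starts 0.3 to 0.6, limit 0.9). Upright panel 250 mm wide, 14 mm thick, z = 4 to 114 mm, vertical hinge at its left (+y) end. It stays where left (light friction); a ball catch resists from 0.08 to 0.04 rad, then snaps it home and holds it. Pushing takes under 5 N
- front_hinge (a point): lower end of the hinge axis of the front, at drawer x = -88, y = +219, z = 4 mm. The panel's mid plane passes through it
- front_push (a point): point on the outer face of the front, 150 mm from the hinge axis, 84 mm above its lower edge; moves with the front
- rjar0: a jar already in its place on a higher step of the riser, 44 by 44 by 55 mm; origin at the centre of its underside. Leave alone
- rjar1: a jar already in its place on a higher step of the riser, 44 by 44 by 55 mm; origin at the centre of its underside. Leave alone
- rjar2: a jar already in its place on a higher step of the riser, 44 by 44 by 55 mm; origin at the centre of its underside. Leave alone
- rjar3: a jar already in its place on a higher step of the riser, 44 by 44 by 55 mm; origin at the centre of its underside. Leave alone
- saltpig: white stoneware salt pig, about 100 mm across and 98 mm high, origin at the centre of its underside. Leave alone
- spatula: small black spatula lying flat, about 185 mm long (own x), 45 mm wide, 12 mm high. Leave alone
- timer: white round kitchen timer, 52 mm across, 40 mm high. Leave alone
- ramekin: small white ramekin, 72 mm across, 45 mm high. Leave alone

How it is judged:
By the outcome, as a careful person would: the job done as asked, in the order asked, and still so for the second after the job is handed in, with the robot touching nothing.
Of guard0, guard1, guard2, guard3 only 3 to 4 are there at a start; the rules pass over those that are not, and their reading is None.
At some moment in a run one of guard0, guard1, guard2, guard3, jar0, jar1 may be knocked a few centimetres aside while the robot is not near it.
It also fails if it takes over 208 s, if anything falls off the work surface, if the arm or the gripper's body presses on something with over 40 N, if the wrist force passes 120 N, or if a joint passes its speed limit or range.

## Working session

There is one attempt and no reset: what is moved stays moved. The work goes in short steps, Python scripts to look and compute and a tool call to move; the robot and the scene stay as the last step left them, time stands still between calls to the robot, and variables do not carry over. Pictures are saved under pics/ and viewed, about 12 in all and at most 16, crops included, and the job is handed in when it is done.

Besides the shell and the picture viewer there is one more tool, called as a command line: name --argument value ..., lists and objects as JSON in quotes. arm_command: Moves the arm, as the interface text tells. Its arguments: {"type":"object","properties":{"commands":{"type":"string"}},"required":["commands"]}

```bash
ls; mkdir -p pics; cat > h.py <<'E'
import numpy as np, cv2
from bench import robot, snapshot, models
def ray(s,uv):
    K=np.array(s["camera_matrix"]);d=np.array(s["rotation"])@np.linalg.solve(K,[uv[0],uv[1],1]);return np.array(s["origin"]),d
def at(s,uv,z):
    o,d=ray(s,uv);return o+d*(z-o[2])/d[2]
def px(s,P):
    p=np.array(s["camera_matrix"])@(np.array(s["rotation"]).T@(np.array(P)-np.array(s["origin"])));return p[:2]/p[2]
def tips(s,q,z,n=5):
    r=[]
    for t in models.tip_of(q,s)[:n]:
        c=np.array(t["centre"])*[560,420];r.append((round(t["conf"],2),c.round(0).tolist(),at(s,c,z).round(4).tolist()))
    return r
E
python3 - <<'E'
from h import *
a=snapshot("scene");b=snapshot("top")
for n,s in(("scene",a),("top",b)):
    cv2.imwrite(f"pics/{n}0.png",cv2.resize(s["img"],(800,600),interpolation=cv2.INTER_CUBIC)); print(n,s["origin"],np.array(s["rotation"]).round(3).tolist())
    for q,z in(("guard0",0),("jar0",0),("rail_mid",.11),("step_mid",.03),("front_hinge",.004),("front_push",.088),("drawer",0),("saltpig",0),("spatula",0),("timer",0),("ramekin",0),("rjar0",.055)): print(n,q,tips(s,q,z))
print(robot.get_obs())
E
```

```text
pics
scene [ 1.18429405 -0.21175132  1.13838385] [-2.532, -0.003, 1.241]Traceback (most recent call last):
  File "<stdin>", line 5, in <module>
  File "h.py", line 12, in tips
    c=np.array(t["centre"])*[560,420];r.append((round(t["conf"],2),c.round(0).tolist(),at(s,c,z).round(4).tolist()))
                                                                                       ~~^^^^^^^
  File "h.py", line 6, in at
    o,d=ray(s,uv);return o+d*(z-o[2])/d[2]
                                      ~^^^
IndexError: invalid index to scalar variable.
```

```bash
cat > h.py <<'E'
import numpy as np, cv2
from scipy.spatial.transform import Rotation as Ro
from bench import robot, snapshot, models
def RR(s): 
    r=np.array(s["rotation"]);return r if r.shape==(3,3) else Ro.from_euler("xyz",r).as_matrix()
def at(s,uv,z):
    d=RR(s)@np.linalg.solve(np.array(s["camera_matrix"]),[uv[0],uv[1],1]);o=np.array(s["origin"]);return o+d*(z-o[2])/d[2]
def px(s,P):
    p=np.array(s["camera_matrix"])@(RR(s).T@(np.array(P)-np.array(s["origin"])));return p[:2]/p[2]
def tips(s,q,z,n=5):
    r=[]
    for t in models.tip_of(q,s)[:n]:
        c=np.array(t["centre"])*[560,420];r.append((round(t["conf"],2),c.round(0).tolist(),at(s,c,z)[:2].round(4).tolist()))
    return r
E
python3 - <<'E'
from h import *
a=snapshot("scene");b=snapshot("top")
for n,s in(("scene",a),("top",b)):
    cv2.imwrite(f"pics/{n}0.png",cv2.resize(s["img"],(800,600),interpolation=cv2.INTER_CUBIC)); print(n,s["origin"],s["rotation"])
    for q,z in(("guard0",0),("jar0",0),("rail_mid",.11),("step_mid",.03),("front_hinge",.004),("front_push",.088),("drawer",0),("rjar0",.055)): print(n,q,tips(s,q,z))
print(robot.get_obs())
E
```

```text
scene [ 1.18429405 -0.21175132  1.13838385] [-2.53155582 -0.00254911  1.24089107]
scene guard0 [(0.75, [378.0, 217.0], [0.5622, 0.3549]), (0.71, [159.0, 252.0], [0.4591, -0.3546]), (0.67, [361.0, 193.0], [0.4517, 0.3452]), (0.64, [195.0, 229.0], [0.414, -0.2311]), (0.44, [245.0, 267.0], [0.5972, -0.114])]
scene jar0 [(0.83, [232.0, 223.0], [0.4284, -0.1103]), (0.73, [168.0, 274.0], [0.5433, -0.3418])]
scene rail_mid [(0.86, [315.0, 237.0], [0.6264, 0.095]), (0.68, [287.0, 263.0], [0.6801, -0.0099])]
scene step_mid [(0.83, [235.0, 256.0], [0.5693, -0.1349])]
scene front_hinge [(0.8, [338.0, 221.0], [0.535, 0.2225])]
scene front_push [(0.62, [295.0, 198.0], [0.4612, 0.093]), (0.59, [232.0, 225.0], [0.4931, -0.1192])]
scene drawer [(0.79, [288.0, 260.0], [0.6168, 0.016])]
scene rjar0 [(0.66, [214.0, 277.0], [0.6281, -0.2129]), (0.65, [222.0, 286.0], [0.6637, -0.1977]), (0.51, [249.0, 264.0], [0.6207, -0.1066])]
top [0.43535882 0.03534633 1.30788396] [-3.0748306   0.00802138 -1.596928  ]
top guard0 [(0.72, [423.0, 233.0], [0.4556, -0.345]), (0.72, [169.0, 240.0], [0.4566, 0.3434]), (0.66
[... 922 characters left out ...]
7])]
{'time': 1.05, 'joint_positions': array([-1.36810759e+00,  8.71940626e-02,  1.37066690e+00, -2.32569939e-05,
        1.68360982e+00, -1.03127061e-01]), 'qvel': array([-5.22013179e-04, -8.52743921e-04, -5.73411788e-05, -5.74760151e-04,
       -4.58528911e-04, -6.67053869e-04]), 'joint_torque': array([-2.17663794e-03, -3.40052319e+01, -3.02606428e+01,  7.17891147e-02,
        2.37365719e-02, -9.46620787e-06]), 'tool_pos': array([ 0.16556824, -0.52451569,  0.20552594]), 'ee_rot': array([3.14147381e+00, 3.55321989e-05, 3.05813172e-01]), 'wrist_force': array([ 0.36739512, -1.09355607, -0.37091016]), 'wrist_torque': array([ 0.04684599,  0.05891709, -0.0450394 ]), 'width': 0.09395386413091449}
```

View pics/top0.png

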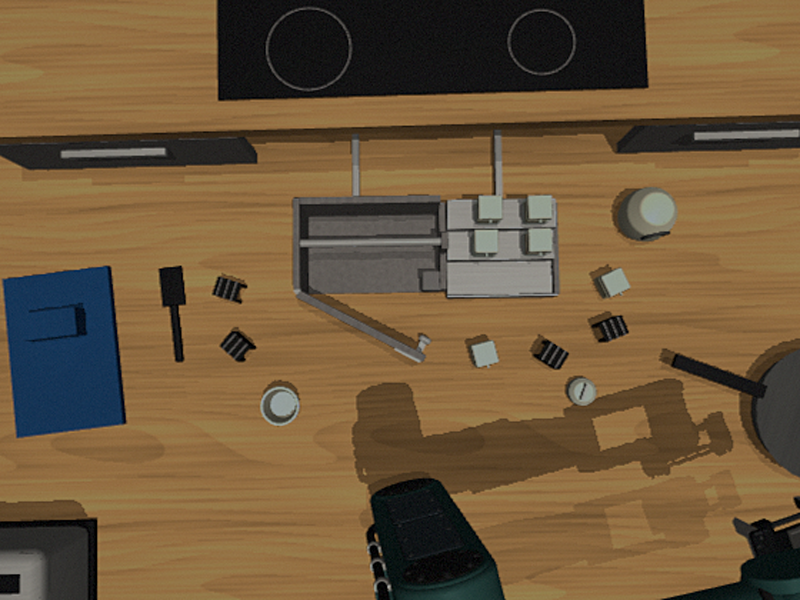

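View pics/scene0.png

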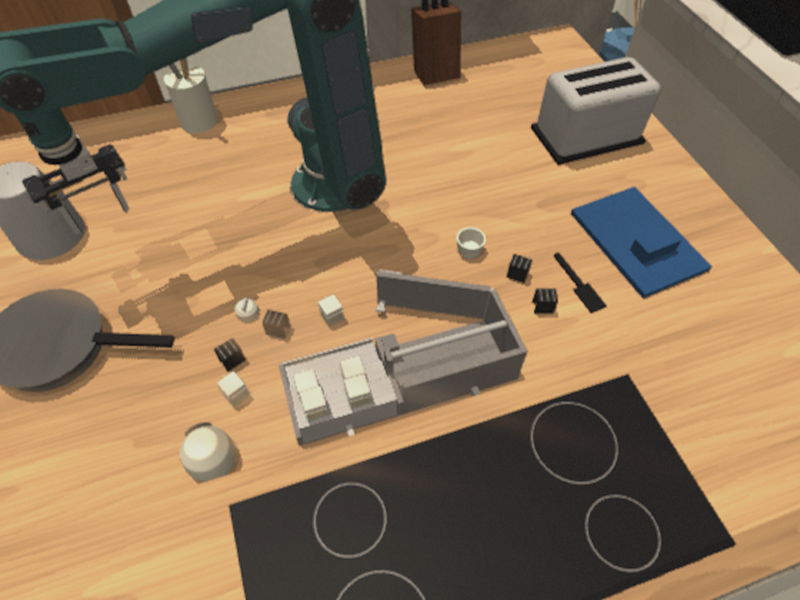

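```bash
cat >> h.py <<'E'
def obs(): 
    o=robot.get_obs();return np.array(o["tool_pos"]),Ro.from_euler("xyz",o["ee_rot"]),o
def plan(*wps):
    "wps: (x,y,z,yaw). prints tool-frame deltas mm/deg, sequential"
    p,R,_=obs()
    for x,y,z,yaw in wps:
        Rt=Ro.from_euler("xyz",[np.pi,0,yaw]);d=R.inv().apply(np.array([x,y,z])-p)*1e3;w=(R.inv()*Rt).as_rotvec(degrees=True)
        print("d",d.round(1),"rot",w.round(1),"rows",max(np.linalg.norm(d)/62.5,np.linalg.norm(w)/10.7).round(2));p,R=np.array([x,y,z]),Rt
E
python3 - <<'E'
from h import *
b=snapshot("top");w=snapshot("wrist")
p,R,_=obs()
print(b["camera_matrix"],w["camera_matrix"],"cam in tool",R.inv().apply(np.array(w["origin"])-p),(R.inv()*Ro.from_matrix(RR(w))).as_rotvec(degrees=True))
cv2.imwrite("pics/top1.png",cv2.resize(b["img"][130:260,198:398],(800,520),interpolation=cv2.INTER_CUBIC))
for n,(x,y) in dict(gA=(.456,-.345),gB=(.417,-.234),gC=(.457,.344),gD=(.551,.358)).items():
    u=px(b,(x,y,.03)).round().astype(int);c=b["img"][u[1]-22:u[1]+22,u[0]-22:u[0]+22].max(2)
    print(n,u,np.percentile(c,[5,50]))
    cv2.imwrite("/tmp/"+n+".png",cv2.resize(b["img"][u[1]-16:u[1]+16,u[0]-16:u[0]+16],(384,288)))
I=[cv2.imread(f"/tmp/{n}.png") for n in("gA","gB","gC","gD")]
cv2.imwrite("pics/g1.png",np.vstack([np.hstack(I[:2]),np.hstack(I[2:])]))
E
```

```text
[[481.7587966    0.         278.87140342]
 [  0.         481.7587966  212.27135527]
 [  0.           0.           1.        ]] [[369.79742286   0.         276.66604154]
 [  0.         369.79742286 209.30638737]
 [  0.           0.           1.        ]] cam in tool [ 0.07306087  0.00113741 -0.17956991] [-11.41169228 -11.46176724  89.45120775]
gA [426 233] [ 17. 137.]
gB [385 249] [ 18. 139.]
gC [166 239] [ 18. 139.]
gD [161 204] [ 19. 146.]
```

View pics/top1.png

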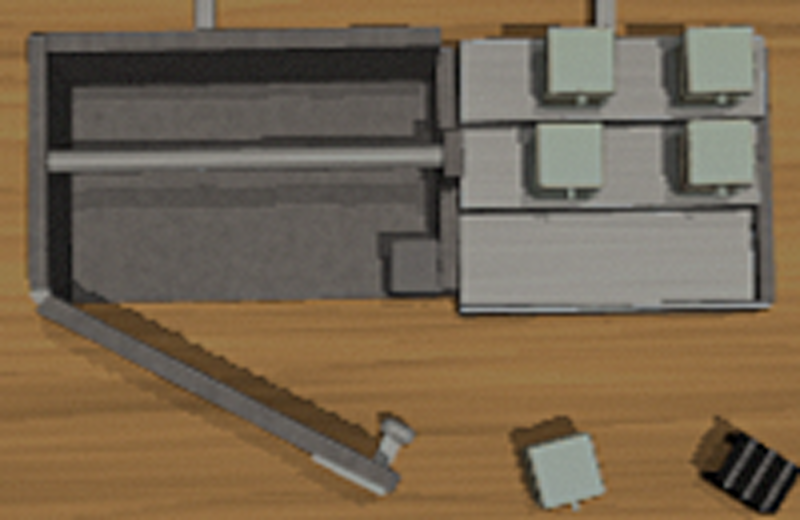

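```bash
python3 - <<'E'
from h import *
from scipy.optimize import least_squares
b=snapshot("top")
c=lambda u,v:np.array([u/4+198,v/4+130])
L=[(c(48,161),(0,.213,.112)),(c(443,156),(0,-.034,.112)),(c(32,297),(-.088,.226,.114)),(c(28,40),(.080,.226,.12))]
def W(p,q):
    C,S=np.cos(p[2]),np.sin(p[2]);return np.array([p[0]+C*q[0]-S*q[1],p[1]+S*q[0]+C*q[1],q[2]])
f=lambda p:np.concatenate([px(b,W(p,q))-u for u,q in L])
for sub in ([0,1],[0,1,2],[0,1,2,3]):
    g=lambda p:np.concatenate([px(b,W(p,L[i][1]))-L[i][0] for i in sub])
    r=least_squares(g,[.628,0,0]);print(r.x,r.fun.round(2))
# front angle: panel top free end: outer corner (385,492) z .114
h=W(r.x,(-.088,.219,0));e=at(b,c(394,482),.114);print("hinge",h,"end",e, np.linalg.norm((e-h)[:2]))
d=e-h;print("angle",np.arctan2(-d[0],-d[1])-0, "minus yaw", -r.x[2])
for q in ("rail_mid","step_mid"): print(q,tips(b,q,.11 if q[0]=='r' else .03,2))
print(W(r.x,(0,.0895,.11)),W(r.x,(-.058,-.146,.03)))
E
```

```text
[ 6.22506890e-01 -5.53403003e-04 -1.46230600e-02] [ 0.07 -0.   -0.06  0.  ]
[ 0.62319769 -0.00160312 -0.01562952] [ 0.48 -0.37  0.35 -0.27 -0.82  0.63]
[ 0.62264285 -0.0017183  -0.01004197] [ 0.53  0.32  0.4  -0.13 -0.57  1.35 -0.35 -1.57]
hinge [0.53684644 0.21815434 0.        ] end [0.41964634 0.0017789  0.114     ] 0.2460776233794763
angle 0.49641109498325 minus yaw 0.010041966948963147
rail_mid [(0.81, [260.0, 168.0], [0.6287, 0.0865])]
step_mid [(0.85, [349.0, 194.0], [0.564, -0.1441])]
[0.62354159 0.08777719 0.11      ] [ 0.56317967 -0.14712851  0.03      ]
```

View pics/g1.png

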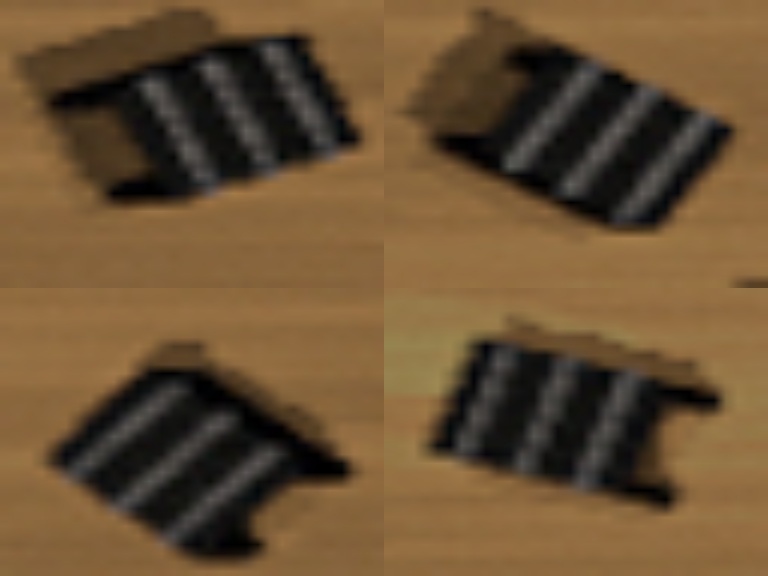

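```bash
cat >> h.py <<'E'
from scipy.optimize import minimize
def box(x0,x1,y0,y1,z0,z1): return np.array([(x,y,z) for x in(x0,x1) for y in(y0,y1) for z in(z0,z1)])
GU=[box(-.018,.018,-.023,.023,.046,.052),box(-.018,-.012,-.023,.023,0,.046),box(.012,.018,-.023,.023,0,.046)]
JA=[box(-.022,.022,-.022,.022,0,.055)]
S=4
def fit(s,kind,xy,z=0,half=28):
    "silhouette fit -> x,y,yaw(rad),iou"
    model=GU if kind=="g" else JA
    u0=px(s,(*xy,z+.03)).round().astype(int)-half; u0=np.clip(u0,0,[559-2*half,419-2*half])
    im=cv2.resize(s["img"][u0[1]:u0[1]+2*half,u0[0]:u0[0]+2*half],None,fx=S,fy=S,interpolation=cv2.INTER_LINEAR).astype(int)
    mx,mn=im.max(2),im.min(2)
    m=((mx<52)|((mx-mn<14)&(mx<120)) if kind=="g" else ((mx-mn<45)&(mx>150))).astype(np.uint8)
    m=cv2.morphologyEx(m,cv2.MORPH_OPEN,np.ones((5,5),np.uint8))
    n,lab,st,ce=cv2.connectedComponentsWithStats(m)
    if n<2: return None
    k=1+np.argmax(st[1:,4]/(1+((ce[1:]-half*S)**2).sum(1)/(10*S)**2)); m=(lab==k).astype(np.uint8)
    def cost(p):
        c=np.zeros_like(m);R=Ro.from_euler("z",p[2]).as_matrix()
        for b in model:
            q=np.array([px(s,R@v+[p[0],p[1],z]) for v in b]);q=((q-u0+.5)*S-.5)
            cv2.fillConvexPoly(c,cv2.convexHull((q*16).round().astype(np.int32)),1,shift=4)
        return 1-(c&m).sum()/(c|m).sum()
    best=None
    for a in np.arange(0,np.pi if kind=="g" else np.pi/2,.26):
        r=minimize(cost,[*xy,a],method="Nelder-Mead",options=dict(initial_simplex=np.array([[*xy,a],[xy[0]+.012,xy[1],a],[xy[0],xy[1]+.012,a],[*xy,a+.3]]),maxfev=120))
        if best is None or r.fun<best.fun: best=r
    return np.array([*best.x,1-best.fun]).round(4)
def at2(s,q): return [t[2] for t in tips(s,q,0,6)]
E
python3 - <<'E'
from h import *
b=snapshot("top")
for n,xy in dict(gA=(.456,-.345),gB=(.417,-.234),gC=(.457,.344),gD=(.551,.358)).items(): print(n,fit(b,"g",xy))
for n,xy in dict(j0=(.422,-.113),j1=(.549,-.351)).items(): print(n,fit(b,"j",xy))
E
```

```text
gA [ 0.4638 -0.3458  0.3463  0.8845]
gB [ 0.4198 -0.2352  2.5947  0.8957]
gC [0.4501 0.3448 2.4285 0.8986]
gD [0.5561 0.3584 2.7805 0.8453]
j0 [ 0.4246 -0.1091  1.6378  0.618 ]
j1 [ 0.5494 -0.3514  0.2764  0.5059]
```

```bash
cat >> h.py <<'E'
def rows(*wps):
    "wps: (x,y,z,yaw,nrows,hand): prints interpolated rows in tool frame"
    p,R,_=obs();out=[]
    for x,y,z,yaw,n,h in wps:
        Rt=Ro.from_euler("xyz",[np.pi,0,yaw]);w=(R.inv()*Rt).as_rotvec();P=np.array([x,y,z])
        nn=max(np.linalg.norm(P-p)*1e3/56,np.degrees(np.linalg.norm(w))/10.2);n=max(n,int(np.ceil(nn)))
        for k in range(n):
            Rk=R*Ro.from_rotvec(w*k/n);d=Rk.inv().apply(P-p)*1e3/n
            out.append("%.0f %.0f %.0f %.1f %.1f %.1f %g"%(*(d+0.0),*(np.degrees(w)/n),h))
        p,R=P,Rt
    print(len(out),"; ".join(out))
E
python3 - <<'E'
from h import *
rows((.464,-.346,.12,1.917,1,1))
E
```

```text
10 34 -8 9 0.0 0.0 -9.2 1; 35 -3 9 0.0 0.0 -9.2 1; 35 3 9 0.0 0.0 -9.2 1; 34 9 9 0.0 0.0 -9.2 1; 32 14 9 0.0 0.0 -9.2 1; 29 19 9 0.0 0.0 -9.2 1; 26 23 9 0.0 0.0 -9.2 1; 22 27 9 0.0 0.0 -9.2 1; 17 30 9 0.0 0.0 -9.2 1; 12 33 9 0.0 0.0 -9.2 1
```

arm_command --commands "34 -8 5 0 0 -9.2 1; 35 -3 5 0 0 -9.2 1; 35 3 5 0 0 -9.2 1; 34 9 5 0 0 -9.2 1; 32 14 10 0 0 -9.2 1; 29 19 10 0 0 -9.2 1; 26 23 10 0 0 -9.2 1; 22 27 10 0 0 -9.2 1; 17 30 15 0 0 -9.2 1; 12 33 15 0 0 -9.2 1"

```text
time: 2.6
tool_pos: [0.4695, -0.3368, 0.1148]
ee_rot: [3.141, 0.006, 1.959]
wrist_force: [-0.5, -0.6, 0.2]
width: 0.0943
```

```bash
python3 - <<'E'
from h import *
w=snapshot("wrist");b=snapshot("top")
p,R,o=obs();print(p,o["ee_rot"])
print(tips(w,"guard0",0,3)); print("wrist",fit(w,"g",(.464,-.346),0,80))
cv2.imwrite("pics/w1.png",w["img"])
rows((.464,-.346,.014,1.917,3,1),(.464,-.346,.014,1.917,3,0))
E
```

```text
[ 0.46988025 -0.3345775   0.11280715] [3.14156114e+00 1.85583487e-03 1.95892076e+00]
[(0.94, [266.0, 55.0], [0.4196, -0.2351]), (0.7, [263.0, 211.0], [0.4621, -0.3471])]
wrist [ 0.4719 -0.3578  0.4013  0.1234]
6 -2 -3 33 -0.0 0.1 0.7 1; -2 -3 33 -0.0 0.1 0.7 1; -2 -3 33 -0.0 0.1 0.7 1; 0 0 0 0.0 0.0 0.0 0; 0 0 0 0.0 0.0 0.0 0; 0 0 0 0.0 0.0 0.0 0
```

View pics/w1.png

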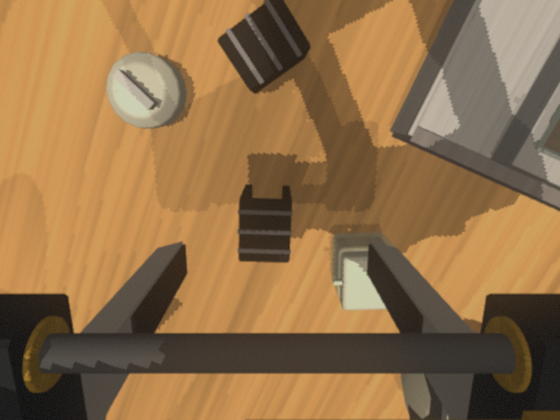

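arm_command --commands "-5 -9 5 0 0 2 0.7; 0 0 0 0 0 0 0.7; 0 0 30 0 0 0 0.7; 0 0 35 0 0 0 0.7; 0 0 30 0 0 0 0.7; 0 0 0 0 0 0 0.7"

```text
time: 3.5
tool_pos: [0.4595, -0.3523, 0.0163]
ee_rot: [3.139, 0.012, 1.904]
wrist_force: [0.2, -0.1, -0.9]
width: 0.0659
```

```bash
python3 - <<'E'
from h import *
rows((.464,-.346,.014,1.917,1,.7))
E
```

```text
1 5 6 2 0.1 0.7 -0.7 0.7
```

arm_command --commands "5 6 2 0 0 0 0.7; 0 0 0 0 0 0 0; 0 0 0 0 0 0 0; 0 0 0 0 0 0 0; 0 0 0 0 0 0 0; 0 0 -20 0 0 0 0; 0 0 -50 0 0 0 0; 0 0 -50 0 0 0 0; 0 0 -50 0 0 0 0; 0 0 -20 0 0 0 0; 0 0 0 0 0 0 0"

```text
time: 4.88
tool_pos: [0.4625, -0.3438, 0.2134]
ee_rot: [3.137, 0.016, 1.903]
wrist_force: [-0.3, 0.1, -0.4]
width: 0.036
```

```bash
python3 - <<'E'
from h import *
w=snapshot("wrist");cv2.imwrite("pics/w2.png",w["img"])
p,R,o=obs();print(p,o["ee_rot"],o["width"])
rows((.56,-.10,.20,1.558,1,0),(.623,.0045,.20,1.558,1,0))
E
```

```text
[ 0.46212844 -0.34350926  0.21219306] [3.13813228 0.01440446 1.90260285] 0.035691365994311906
8 40 34 2 0.1 0.2 3.9 0; 42 32 2 0.1 0.2 3.9 0; 44 29 2 0.1 0.2 3.9 0; 46 25 2 0.1 0.2 3.9 0; 48 22 2 0.1 0.2 3.9 0; 35 21 0 0.0 0.0 0.0 0; 35 21 0 0.0 0.0 0.0 0; 35 21 0 0.0 0.0 0.0 0
```

Gripped (width 36 mm). On to the rail.

arm_command --commands "40 34 2 0 0 3.9 0; 42 32 2 0 0 3.9 0; 44 29 2 0 0 3.9 0; 46 25 2 0 0 3.9 0; 48 22 2 0 0 3.9 0; 35 21 0 0 0 0 0; 35 21 0 0 0 0 0; 20 12 0 0 0 0 0; 0 0 0 0 0 0 0; 0 0 0 0 0 0 0"

```text
time: 6.18
tool_pos: [0.612, -0.0011, 0.175]
ee_rot: [-3.115, 0.006, 1.546]
wrist_force: [0.4, 0.5, -1.7]
width: 0.0359
```

```bash
python3 - <<'E'
from h import *
w=snapshot("wrist");cv2.imwrite("pics/w3.png",w["img"])
p,R,o=obs();print(p,o["ee_rot"],o["width"])
print(tips(w,"rail_mid",.11,2),tips(w,"front_hinge",.004,2))
for pr in((.623,.0045,.11),(.623,.2,.11)): print(px(w,pr))
rows((.623,.0045,.20,1.558,1,0))
E
```

```text
[ 0.61198248 -0.00120426  0.17511631] [-3.11522952  0.00532323  1.5457141 ] 0.036248837692437974
[(0.62, [297.0, 79.0], [0.6257, 0.0909]), (0.43, [294.0, 407.0], [0.6203, -0.1564])] [(0.25, [110.0, 291.0], [0.4297, -0.1077])]
[294.47254889 212.5702318 ]
[ 290.12019661 -130.98090114]
1 6 10 -24 -1.4 0.3 -0.7 0
```

View pics/w3.png

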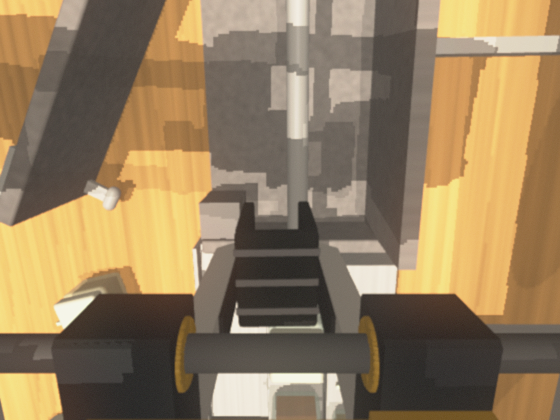

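```bash
cat >> h.py <<'E'
def rail(w,x0=.624,yaw=-.0125):
    "rail axis x at several world y, from bright/edge profile across rail in wrist picture"
    g=cv2.GaussianBlur(w["img"],(1,5),0).astype(float).max(2);out=[]
    for y in np.arange(0.02,.19,.02):
        X=np.arange(-.016,.016,.0005);q=np.array([px(w,(x0+yaw*-(y-.09)+x,y,.112)) for x in X])
        if (q<2).any() or (q[:,1]>400).any() or (q[:,0]>555).any(): continue
        v=cv2.remap(g.astype(np.float32),q[:,0].astype(np.float32)[None],q[:,1].astype(np.float32)[None],1)[0]
        d=np.gradient(cv2.GaussianBlur(v[None],(5,1),0)[0]);i,j=np.argmax(d),np.argmin(d)
        out.append((round(y,3),round(x0-yaw*(y-.09)+(X[i]+X[j])/2,4),round(abs(X[j]-X[i]),4)))
    return out
E
python3 - <<'E'
from h import *
w=snapshot("wrist");print(rail(w))
b=snapshot("top");print("top",rail(b))
for v in (20,60,100,150,200): print(v,at(w,(298,v),.112).round(4))
E
```

```text
[(np.float64(0.02), np.float64(0.6336), np.float64(0.003)), (np.float64(0.04), np.float64(0.6249), np.float64(0.011)), (np.float64(0.06), np.float64(0.6249), np.float64(0.0125)), (np.float64(0.08), np.float64(0.6221), np.float64(0.0265)), (np.float64(0.1), np.float64(0.6281), np.float64(0.007)), (np.float64(0.12), np.float64(0.6349), np.float64(0.003))]
top [(np.float64(0.02), np.float64(0.6221), np.float64(0.015)), (np.float64(0.04), np.float64(0.6251), np.float64(0.0095)), (np.float64(0.06), np.float64(0.6209), np.float64(0.0245)), (np.float64(0.08), np.float64(0.6249), np.float64(0.008)), (np.float64(0.1), np.float64(0.6266), np.float64(0.02)), (np.float64(0.12), np.float64(0.6264), np.float64(0.008)), (np.float64(0.14), np.float64(0.6344), np.float64(0.0075)), (np.float64(0.16), np.float64(0.6261), np.float64(0.0095)), (np.float64(0.18), np.float64(0.6266), np.float64(0.01))]
20 [0.627 0.124 0.112]
60 [0.6268 0.1016 0.112 ]
100 [0.6265 0.0781 0.112 ]
150 [0.6262 0.0468 0.112 ]
200 [0.6258 0.0133 0.112 ]
```

```bash
python3 - <<'E'
from h import *
w=snapshot("wrist")
p,R,o=obs()
for v in(253,283,318): print(at(w,(277.5,v),p[2]+.038).round(4))
rows((.6255,.0035,.175,1.559,2,0),(.6255,.0035,.085,1.559,4,0))
E
```

```text
[0.6145 0.0159 0.2143]
[0.6141 0.0026 0.2143]
[ 0.6137 -0.0138  0.2143]
6 2 6 0 -0.7 0.1 -0.4 0; 2 6 1 -0.7 0.1 -0.4 0; 0 -0 22 0.0 0.0 0.0 0; 0 -0 22 0.0 0.0 0.0 0; 0 -0 22 0.0 0.0 0.0 0; 0 -0 22 0.0 0.0 0.0 0
```

arm_command --commands "2 6 0 -0.7 0 -0.4 0; 2 5 0 -0.7 0 -0.4 0; 0 0 0 0 0 0 0; 0 0 20 0 0 0 0; 0 0 0 0 0 0 0"

```text
time: 7.1
tool_pos: [0.6247, 0.0025, 0.1568]
ee_rot: [3.138, 0.005, 1.56]
wrist_force: [-0.1, -0.7, -1.2]
width: 0.0361
```

```bash
python3 - <<'E'
from h import *
p,R,o=obs();print(p,o["ee_rot"],o["wrist_force"])
rows((.624,.0035,.087,1.559,3,0))
E
```

```text
[0.62469408 0.00245075 0.15676404] [3.13776264 0.00503652 1.55997098] [-0.1135614  -0.6554125  -1.20605374]
3 0 -0 23 0.1 0.1 0.0 0; 0 -0 23 0.1 0.1 0.0 0; 0 -0 23 0.1 0.1 0.0 0
```

arm_command --commands "0 0 20 0 0 0 0; 0 0 15 0 0 0 0; 0 0 0 0 0 0 0; 0 0 15 0 0 0 0; 0 0 14 0 0 0 0; 0 0 0 0 0 0 0"

```text
time: 7.85
tool_pos: [0.6271, 0.0021, 0.0939]
ee_rot: [3.132, 0.006, 1.56]
wrist_force: [0.0, -0.1, -1.2]
width: 0.0356
```

arm_command --commands "0 -2 7 0 0 0 0; 0 0 0 0 0 0 0; 0 0 0 0 0 0 0.35; 0 0 0 0 0 0 0.55; 0 0 0 0 0 0 0.6; 0 0 -10 0 0 0 0.6; 0 0 -40 0 0 0 0.6; 0 0 -50 0 0 0 0.6; 0 0 -30 0 0 0 0.6"

```text
time: 8.98
tool_pos: [0.6238, 0.0028, 0.223]
ee_rot: [3.13, 0.006, 1.56]
wrist_force: [0.1, -0.4, -0.9]
width: 0.0564
```

```bash
python3 - <<'E'
from h import *
w=snapshot("wrist");b=snapshot("top");s=snapshot("scene")
p,R,o=obs();print(p,o["ee_rot"],o["width"])
for n,xy in dict(gB=(.42,-.235),gC=(.45,.345),gD=(.556,.358)).items(): print(n,fit(b,"g",xy))
print(tips(b,"guard0",0,6),tips(b,"jar0",0,3))
c=s["img"][150:320,130:400]
cv2.imwrite("pics/c4.png",np.hstack([cv2.resize(w["img"],(400,300)),cv2.resize(c,(400,300))]))
rows((.42,-.235,.13,2.595+np.pi/2-np.pi,1,1))
E
```

```text
[0.62422855 0.0027426  0.22196143] [3.12894225 0.00577876 1.5602311 ] 0.056481893672558084
gB [ 0.4198 -0.2346  2.5948  0.8783]
gC [0.4503 0.3446 2.4652 0.8834]
gD [0.5559 0.3587 2.8096 0.8259]
[(0.67, [162.0, 203.0], [0.5562, 0.3626]), (0.66, [168.0, 238.0], [0.4616, 0.3472]), (0.61, [383.0, 246.0], [0.4236, -0.235]), (0.32, [374.0, 170.0], [0.631, -0.2201])] [(0.65, [424.0, 198.0], [0.5501, -0.3519]), (0.52, [339.0, 249.0], [0.4195, -0.1159])]
6 -40 -33 15 0.1 0.0 5.1 1; -43 -30 15 0.1 0.0 5.1 1; -45 -26 15 0.1 0.0 5.1 1; -47 -22 15 0.1 0.0 5.1 1; -49 -17 15 0.1 0.0 5.1 1; -50 -13 15 0.1 0.0 5.1 1
```

View pics/c4.png

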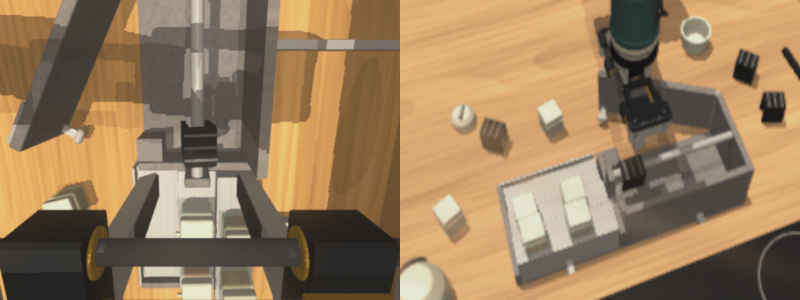

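arm_command --commands "-40 -33 5 0 0 5.1 1; -43 -30 5 0 0 5.1 1; -45 -26 15 0 0 5.1 1; -47 -22 20 0 0 5.1 1; -49 -17 20 0 0 5.1 1; -42 -11 20 0 0 5.1 1; 0 0 0 0 0 0 1; 0 0 0 0 0 0 1"

```text
time: 10.22
tool_pos: [0.4086, -0.2276, 0.1105]
ee_rot: [-3.115, 0.006, 1.011]
wrist_force: [0.8, 0.4, 1.0]
width: 0.0941
```

```bash
python3 - <<'E'
from h import *
print(obs()[0]);rows((.42,-.235,.04,1.024,3,1))
E
```

```text
[ 0.40864687 -0.22764828  0.11049755]
3 0 5 23 -0.5 0.1 -0.3 1; 0 5 23 -0.5 0.1 -0.3 1; -0 5 23 -0.5 0.1 -0.3 1
```

arm_command --commands "0 5 23 -0.5 0 -0.3 1; 0 5 30 -0.5 0 -0.3 1; 0 4 20 -0.5 0 0 1; 0 0 16 0 0 0 1; 0 0 0 0 0 0 1; 0 0 0 0 0 0 0; 0 0 0 0 0 0 0; 0 0 0 0 0 0 0; 0 0 0 0 0 0 0; 0 0 0 0 0 0 0"

```text
time: 11.48
tool_pos: [0.4267, -0.2317, 0.0226]
ee_rot: [3.133, 0.004, 1.034]
wrist_force: [0.3, -0.4, 0.4]
width: 0.0474
```

```bash
python3 - <<'E'
from h import *
p,R,o=obs();print(p,o["ee_rot"],o["width"]);x,y=p[:2]
rows((x,y,.18,1.024,1,0),(.53,-.06,.19,1.558,1,0),(.6245,.059,.19,1.558,1,0))
E
```

```text
[ 0.42666511 -0.23172633  0.0225671 ] [3.13310093 0.00405277 1.03365594] 0.04739607407472851
10 -0 0 -52 0.2 0.1 0.2 0; -0 0 -52 0.2 0.1 0.2 0; -0 0 -52 0.2 0.1 0.2 0; 50 -0 -3 0.0 0.0 -7.6 0; 50 6 -3 0.0 0.0 -7.6 0; 48 13 -3 0.0 0.0 -7.6 0; 46 19 -2 0.0 0.0 -7.6 0; 40 31 0 0.0 0.0 0.0 0; 40 31 0 0.0 0.0 0.0 0; 40 31 0 0.0 0.0 0.0 0
```

arm_command --commands "-3 0 8 0 0 0 0.7; 0 0 0 0 0 0 0; 0 0 0 0 0 0 0; 0 0 0 0 0 0 0; 0 0 0 0 0 0 0; 0 0 0 0 0 0 0; 0 0 0 0 0 0 0"

```text
time: 12.35
tool_pos: [0.4245, -0.2344, 0.0137]
ee_rot: [3.134, 0.004, 1.033]
wrist_force: [0.1, -0.4, -0.3]
width: 0.0365
```

arm_command --commands "0 0 -35 0 0 0 0; 0 0 -52 0 0 0 0; 0 0 -52 0 0 0 0; 0 0 -25 0 0 0 0; 50 0 -3 0 0 -7.6 0; 50 6 -3 0 0 -7.6 0; 48 13 -3 0 0 -7.6 0; 46 19 -3 0 0 -7.6 0; 40 31 0 0 0 0 0; 40 31 0 0 0 0 0; 30 25 0 0 0 0 0; 0 0 0 0 0 0 0"

```text
time: 13.85
tool_pos: [0.6167, 0.0587, 0.1928]
ee_rot: [3.135, 0.008, 1.579]
wrist_force: [-0.0, 0.1, -0.9]
width: 0.0362
```

```bash
python3 - <<'E'
from h import *
p,R,o=obs();print(p,o["ee_rot"],o["width"])
rows((.6245,.059,.165,1.558,2,0))
E
```

```text
[0.61672014 0.05872147 0.1927685 ] [3.13512953 0.0075044  1.57853387] 0.03615713251689731
2 0 4 14 0.2 0.2 0.6 0; 0 4 14 0.2 0.2 0.6 0
```

arm_command --commands "0 4 14 0 0 0.6 0; 0 4 14 0 0 0.6 0; 0 0 0 0 0 0 0; 0 0 12 0 0 0 0; 0 0 0 0 0 0 0"

```text
time: 14.48
tool_pos: [0.6233, 0.055, 0.1487]
ee_rot: [3.138, 0.009, 1.552]
wrist_force: [-0.5, -0.5, -1.4]
width: 0.0358
```

```bash
python3 - <<'E'
from h import *
p,R,o=obs();print(p,o["ee_rot"],o["width"])
w=snapshot("wrist");cv2.imwrite("pics/w5.png",w["img"][100:420])
rows((.6245,.059,.087,1.558,4,0))
E
```

```text
[0.62333973 0.05499797 0.148717  ] [3.13827578 0.00856641 1.55209215] 0.03578272517981517
4 1 0 16 0.1 0.1 -0.1 0; 1 0 16 0.1 0.1 -0.1 0; 1 0 16 0.1 0.1 -0.1 0; 1 0 16 0.1 0.1 -0.1 0
```

View pics/w5.png

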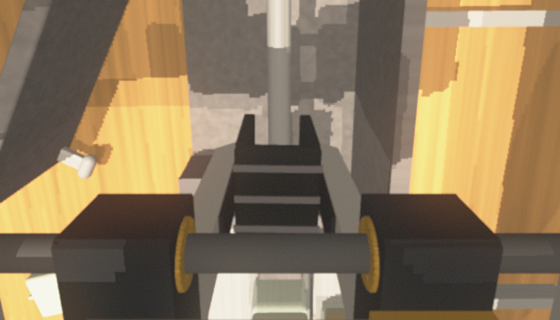

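arm_command --commands "4 0 0 0 0 0 0; 0 0 20 0 0 0 0; 0 0 20 0 0 0 0; 0 0 10 0 0 0 0; 0 0 0 0 0 0 0; 0 0 10 0 0 0 0; 0 0 0 0 0 0 0"

```text
time: 15.4
tool_pos: [0.6275, 0.0599, 0.0936]
ee_rot: [3.126, 0.008, 1.553]
wrist_force: [0.3, 0.1, -0.3]
width: 0.0359
```

arm_command --commands "0 -2 8 0 0 0 0; 0 0 0 0 0 0 0; 0 0 0 0 0 0 0.35; 0 0 0 0 0 0 0.55; 0 0 0 0 0 0 0.6; 0 0 -10 0 0 0 0.6; 0 0 -40 0 0 0 0.6; 0 0 -50 0 0 0 0.6; 0 0 -30 0 0 0 0.6; 0 0 0 0 0 0 1"

```text
time: 16.65
tool_pos: [0.6243, 0.0609, 0.2236]
ee_rot: [3.12, 0.007, 1.553]
wrist_force: [-0.7, 0.5, 0.3]
width: 0.0637
```

```bash
python3 - <<'E'
from h import *
b=snapshot("top")
p,R,o=obs();print(p,o["ee_rot"],o["width"])
for n,xy in dict(gC=(.45,.345),gD=(.556,.358)).items(): print(n,fit(b,"g",xy))
print(tips(b,"guard0",0,6),tips(b,"jar0",0,3))
rows((.556,.3585,.13,2.80+np.pi/2-np.pi,1,1))
E
```

```text
[0.62360683 0.06091962 0.22168485] [3.12351356 0.00757619 1.55264387] 0.06718025596724085
gC [0.4503 0.3441 2.4616 0.8881]
gD [0.5559 0.3587 2.8096 0.8291]
[(0.73, [170.0, 240.0], [0.4552, 0.3409]), (0.62, [291.0, 175.0], [0.6246, 0.009]), (0.53, [162.0, 207.0], [0.5459, 0.3627])] [(0.64, [214.0, 207.0], [0.5417, 0.2202]), (0.56, [427.0, 197.0], [0.5548, -0.3604]), (0.52, [339.0, 249.0], [0.4191, -0.1177])]
6 50 -12 14 0.1 0.1 3.1 1; 49 -15 14 0.1 0.1 3.1 1; 48 -17 14 0.1 0.1 3.1 1; 47 -20 14 0.1 0.1 3.1 1; 46 -22 14 0.1 0.1 3.1 1; 44 -25 15 0.1 0.1 3.1 1
```

arm_command --commands "50 -12 5 0 0 3.1 0.75; 49 -15 5 0 0 3.1 0.75; 48 -17 14 0 0 3.1 0.75; 47 -20 20 0 0 3.1 0.75; 46 -22 20 0 0 3.1 0.75; 36 -20 20 0 0 3.1 0.75; 0 0 0 0 0 0 0.75; 0 0 0 0 0 0 0.75"

```text
time: 17.8
tool_pos: [0.5499, 0.3533, 0.1062]
ee_rot: [-3.131, 0.027, 1.214]
wrist_force: [-1.2, -0.4, 0.9]
width: 0.0712
```

```bash
python3 - <<'E'
from h import *
p,R,o=obs();print(p,o["ee_rot"],o["width"]);rows((.556,.3585,.014,1.23,4,.75))
E
```

```text
[0.5498651  0.35331259 0.10623428] [-3.13092643  0.02691298  1.21427858] 0.07117978529190257
4 2 1 23 -0.2 0.4 -0.2 0.75; 2 1 23 -0.2 0.4 -0.2 0.75; 2 1 23 -0.2 0.4 -0.2 0.75; 2 1 23 -0.2 0.4 -0.2 0.75
```

arm_command --commands "2 1 23 -0.2 0.4 -0.2 0.75; 2 1 27 -0.2 0.4 -0.2 0.75; 2 1 25 -0.2 0.4 -0.2 0.75; 2 1 10 -0.2 0.4 0 0.75; 0 0 0 0 0 0 0.75; 0 0 8 0 0 0 0.75; 0 0 0 0 0 0 0; 0 0 0 0 0 0 0; 0 0 0 0 0 0 0; 0 0 0 0 0 0 0; 0 0 0 0 0 0 0; 0 0 0 0 0 0 0"

```text
time: 19.3
tool_pos: [0.5619, 0.3526, 0.0169]
ee_rot: [3.13, -0.008, 1.217]
wrist_force: [-1.1, -0.4, 0.6]
width: 0.0358
```

```bash
python3 - <<'E'
from h import *
p,R,o=obs();print(p,o["ee_rot"],o["width"])
rows((*p[:2],.20,1.23,1,0),(.6245,.173,.20,1.558,1,0))
E
```

```text
[0.56188326 0.35256888 0.01694882] [ 3.13017174 -0.00780009  1.21725519] 0.0357555481093201
8 0 1 -46 0.2 -0.1 -0.2 0; 0 0 -46 0.2 -0.1 -0.2 0; 0 0 -46 0.2 -0.1 -0.2 0; 0 0 -46 0.2 -0.1 -0.2 0; -37 30 0 0.0 0.0 -4.7 0; -39 27 0 0.0 0.0 -4.7 0; -41 23 0 0.0 0.0 -4.7 0; -43 20 0 0.0 0.0 -4.7 0
```

arm_command --commands "0 0 -30 0 0 0 0; 0 0 -46 0 0 0 0; 0 0 -46 0 0 0 0; 0 0 -46 0 0 0 0; 0 0 -15 0 0 0 0; -37 30 0 0 0 -4.7 0; -39 27 0 0 0 -4.7 0; -41 23 0 0 0 -4.7 0; -43 20 0 0 0 -4.7 0; 0 0 0 0 0 0 0; 0 0 0 0 0 0 0"

```text
time: 20.68
tool_pos: [0.6188, 0.1677, 0.1916]
ee_rot: [-3.136, 0.003, 1.558]
wrist_force: [0.3, -0.2, -1.4]
width: 0.036
```

```bash
python3 - <<'E'
from h import *
p,R,o=obs();print(p,o["ee_rot"],o["width"])
rows((.6255,.173,.15,1.558,3,0))
E
```

```text
[0.6188088  0.16768978 0.19158189] [-3.13580173e+00  2.67937617e-03  1.55808524e+00] 0.03597326836233361
3 2 2 14 -0.1 0.1 0.0 0; 2 2 14 -0.1 0.1 0.0 0; 2 2 14 -0.1 0.1 0.0 0
```

arm_command --commands "1 3 14 0 0 0 0; 1 3 14 0 0 0 0; 1 1 10 0 0 0 0; 0 0 0 0 0 0 0; 0 0 0 0 0 0 0"

```text
time: 21.3
tool_pos: [0.6238, 0.1747, 0.148]
ee_rot: [-3.131, 0.003, 1.563]
wrist_force: [-0.8, 0.3, -1.2]
width: 0.036
```

```bash
python3 - <<'E'
from h import *
p,R,o=obs();print(p,o["ee_rot"],o["width"])
w=snapshot("wrist");cv2.imwrite("pics/w6.png",w["img"][150:420])
rows((.6255,.171,.087,1.558,4,0))
E
```

```text
[0.62379366 0.17473294 0.14803296] [-3.13118475e+00  2.74687580e-03  1.56326742e+00] 0.036022276855759906
4 -1 1 15 -0.2 0.0 0.1 0; -1 1 15 -0.2 0.0 0.1 0; -1 1 15 -0.2 0.0 0.1 0; -1 0 15 -0.2 0.0 0.1 0
```

View pics/w6.png

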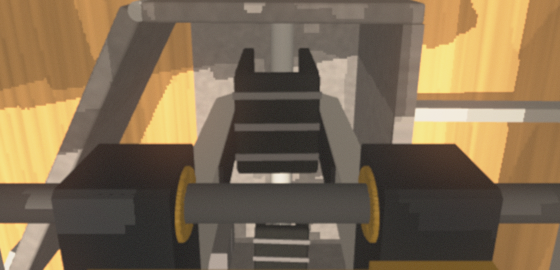

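arm_command --commands "-3 3 0 0 0 0 0; 0 0 18 0 0 0 0; 0 0 18 0 0 0 0; 0 0 10 0 0 0 0; 0 0 0 0 0 0 0; 0 0 8 0 0 0 0; 0 0 0 0 0 0 0"

```text
time: 22.22
tool_pos: [0.6263, 0.1709, 0.0903]
ee_rot: [-3.131, 0.003, 1.563]
wrist_force: [0.1, -0.1, -1.2]
width: 0.0358
```

arm_command --commands "0 0 3 0 0 0 0; 0 0 0 0 0 0 0; 0 0 0 0 0 0 0.35; 0 0 0 0 0 0 0.55; 0 0 0 0 0 0 0.6; 0 0 -10 0 0 0 0.6; 0 0 -40 0 0 0 0.6; 0 0 -50 0 0 0 0.6; 0 0 -30 0 0 0 0.6; 0 0 0 0 0 0 0.75"

```text
time: 23.48
tool_pos: [0.6284, 0.1714, 0.2255]
ee_rot: [-3.137, 0.002, 1.563]
wrist_force: [0.1, 0.3, 0.7]
width: 0.0632
```

```bash
python3 - <<'E'
from h import *
b=snapshot("top")
p,R,o=obs();print(p,o["ee_rot"],o["width"])
print("gC",fit(b,"g",(.45,.345)))
print(tips(b,"guard0",0,6),tips(b,"jar0",0,3))
rows((.45,.344,.12,2.46+np.pi/2-np.pi,1,.75))
E
```

```text
[0.62774145 0.17129131 0.2235893 ] [-3.13368565e+00  2.31779691e-03  1.56263470e+00] 0.06675608870333066
gC [0.4496 0.3439 2.4635 0.8845]
[(0.79, [272.0, 170.0], [0.6398, 0.0596]), (0.62, [167.0, 240.0], [0.4557, 0.3492]), (0.6, [292.0, 176.0], [0.622, 0.0048])] [(0.8, [428.0, 199.0], [0.5494, -0.3625]), (0.58, [339.0, 248.0], [0.4222, -0.1152])]
5 34 -35 20 -0.1 0.1 7.7 0.75; 29 -40 20 -0.1 0.1 7.7 0.75; 24 -43 20 -0.1 0.1 7.7 0.75; 18 -46 20 -0.1 0.1 7.7 0.75; 11 -48 20 -0.1 0.1 7.7 0.75
```

arm_command --commands "34 -35 5 0 0 7.7 0.75; 29 -40 10 0 0 7.7 0.75; 24 -43 30 0 0 7.7 0.75; 18 -46 30 0 0 7.7 0.75; 5 -35 30 0 0 7.7 0.75; 0 0 0 0 0 0 0.75; 0 0 0 0 0 0 0.75"

```text
time: 24.5
tool_pos: [0.4468, 0.3322, 0.0975]
ee_rot: [-3.122, 0.036, 0.868]
wrist_force: [1.2, 0.1, 0.7]
width: 0.0701
```

```bash
python3 - <<'E'
from h import *
p,R,o=obs();print(p,o["ee_rot"],o["width"]);rows((.45,.344,.014,.889,4,.75))
E
```

```text
[0.44683939 0.3322451  0.09752081] [-3.12246195  0.03618004  0.86825072] 0.070075081127446
4 4 -1 21 -0.3 0.5 -0.3 0.75; 3 -1 21 -0.3 0.5 -0.3 0.75; 3 -1 21 -0.3 0.5 -0.3 0.75; 3 -1 21 -0.3 0.5 -0.3 0.75
```

arm_command --commands "4 -1 10 -0.3 0.5 -0.3 0.75; 3 -1 25 -0.3 0.5 -0.3 0.75; 3 -1 25 -0.3 0.5 -0.3 0.75; 3 -1 10 -0.3 0.5 -0.3 0.75; 0 0 0 0 0 0 0.75; 0 0 10 0 0 0 0.75; 0 0 0 0 0 0 0; 0 0 0 0 0 0 0; 0 0 0 0 0 0 0; 0 0 0 0 0 0 0; 0 0 0 0 0 0 0; 0 0 0 0 0 0 0"

```text
time: 26.0
tool_pos: [0.4607, 0.3438, 0.0207]
ee_rot: [3.133, -0.014, 0.885]
wrist_force: [0.7, -0.1, -0.5]
width: 0.0361
```

```bash
python3 - <<'E'
from h import *
p,R,o=obs();print(p,o["ee_rot"],o["width"])
rows((*p[:2],.20,.889,1,0),(.6255,.116,.20,1.558,1,0))
E
```

```text
[0.46065121 0.3438382  0.02072206] [ 3.13293355 -0.01428815  0.88508195] 0.036113389120204814
10 1 0 -45 0.1 -0.2 -0.1 0; 0 0 -45 0.1 -0.2 -0.1 0; 0 0 -45 0.1 -0.2 -0.1 0; 0 0 -45 0.1 -0.2 -0.1 0; -12 45 0 0.0 0.0 -6.4 0; -17 44 0 0.0 0.0 -6.4 0; -22 41 0 0.0 0.0 -6.4 0; -26 39 0 0.0 0.0 -6.4 0; -31 36 0 0.0 0.0 -6.4 0; -34 32 0 0.0 0.0 -6.4 0
```

arm_command --commands "0 0 -30 0 0 0 0; 0 0 -45 0 0 0 0; 0 0 -45 0 0 0 0; 0 0 -45 0 0 0 0; 0 0 -15 0 0 0 0; -11 45 0 0 0 -6.4 0; -16 44 0 0 0 -6.4 0; -21 41 0 0 0 -6.4 0; -25 39 0 0 0 -6.4 0; -30 36 0 0 0 -6.4 0; -32 31 0 0 0 -6.4 0; 0 0 0 0 0 0 0"

```text
time: 27.5
tool_pos: [0.6258, 0.1151, 0.1905]
ee_rot: [-3.135, 0.001, 1.58]
wrist_force: [0.0, -0.1, -0.5]
width: 0.0357
```

```bash
python3 - <<'E'
from h import *
p,R,o=obs();print(p,o["ee_rot"],o["width"])
rows((.6255,.123,.158,1.558,2,0))
E
```

```text
[0.62582608 0.11513051 0.1905406 ] [-3.13450851e+00  1.27476174e-03  1.58046066e+00] 0.03571195394590989
2 4 -0 16 -0.2 0.0 0.6 0; 4 -0 16 -0.2 0.0 0.6 0
```

arm_command --commands "4 0 16 -0.2 0 0.6 0; 4 0 16 -0.2 0 0.6 0; 0 0 0 0 0 0 0; 0 0 0 0 0 0 0"

```text
time: 28.0
tool_pos: [0.622, 0.1268, 0.1523]
ee_rot: [-3.134, 0.001, 1.561]
wrist_force: [-0.3, 0.4, -1.1]
width: 0.0358
```

```bash
python3 - <<'E'
from h import *
p,R,o=obs();print(p,o["ee_rot"],o["width"])
w=snapshot("wrist");cv2.imwrite("pics/w7.png",w["img"])
E
```

```text
[0.62195363 0.12682495 0.15225913] [-3.13441763e+00  9.01085752e-04  1.56068715e+00] 0.03579389875731614
```

View pics/w7.png

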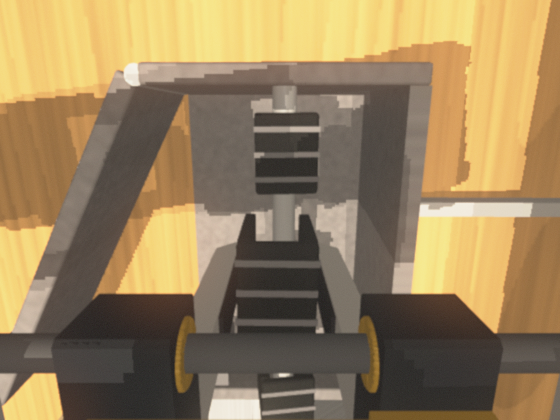

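```bash
python3 - <<'E'
from h import *
w=snapshot("wrist")
for n,uv,z in(("L far",(286,113),.123),("L near",(286,193),.123),("H far",(278,241),.183),("H near",(278,336),.183),("R far",(287,378),.123),("rail",(284,215),.112)): print(n,at(w,uv,z).round(4))
E
```

```text
L far [0.6278 0.1989 0.123 ]
L near [0.6277 0.1542 0.123 ]
H far [0.6232 0.1463 0.183 ]
H near [0.6227 0.1004 0.183 ]
R far [0.6279 0.0291 0.123 ]
rail [0.6266 0.138  0.112 ]
```

arm_command --commands "-5 4 0 0 0 0 0; 0 0 15 0 0 0 0; 0 0 18 0 0 0 0; 0 0 8 0 0 0 0; 0 0 0 0 0 0 0; 0 0 8 0 0 0 0; 0 0 0 0 0 0 0"

```text
time: 28.98
tool_pos: [0.6264, 0.1208, 0.1005]
ee_rot: [-3.136, 0.001, 1.56]
wrist_force: [-1.0, 0.1, -0.9]
width: 0.0361
```

Final TCP should be about 0.092.

arm_command --commands "0 0 7 0 0 0 0; 0 0 0 0 0 0 0; 0 0 0 0 0 0 0.35; 0 0 0 0 0 0 0.55; 0 0 0 0 0 0 0.6; 0 0 -10 0 0 0 0.6; 0 0 -40 0 0 0 0.6; 0 0 -50 0 0 0 0.6; 0 0 -30 0 0 0 0.6; 0 0 0 0 0 0 0.75"

```text
time: 30.22
tool_pos: [0.628, 0.1211, 0.2319]
ee_rot: [3.141, 0.0, 1.56]
wrist_force: [-0.1, 0.3, 0.3]
width: 0.0634
```

```bash
python3 - <<'E'
import re
t=open("h.py").read().replace("JA=[box(-.022,.022,-.022,.022,0,.055)]","JA=[box(-.022,.022,-.022,.022,.052,.055)]").replace("(mx>150)","(mx>165)");open("h.py","w").write(t)
from h import *
b=snapshot("top");s=snapshot("scene")
p,R,o=obs();print(p,o["ee_rot"],o["width"])
print(tips(b,"guard0",0.071,6),tips(b,"jar0",0,3),tips(s,"jar0",0,3))
for xy in((.422,-.113),(.549,-.355)): print(fit(b,"j",xy))
c=b["img"][140:285,200:445]
cv2.imwrite("pics/c8.png",cv2.resize(c,(784,464),interpolation=cv2.INTER_CUBIC))
E
```

```text
[0.62656048 0.12092082 0.22780524] [-3.13542857e+00  9.37728829e-04  1.55985994e+00] 0.06939665475703646
[(0.83, [292.0, 172.0], [0.6205, 0.0065]), (0.73, [274.0, 172.0], [0.6223, 0.0538]), (0.59, [247.0, 173.0], [0.6233, 0.1229]), (0.53, [227.0, 175.0], [0.6198, 0.1743])] [(0.85, [337.0, 249.0], [0.4193, -0.11]), (0.66, [426.0, 199.0], [0.5493, -0.3577])] [(0.71, [165.0, 274.0], [0.5425, -0.3507]), (0.66, [229.0, 224.0], [0.4282, -0.1197])]
[ 0.4254 -0.1114  1.9307  0.6552]
[ 0.55   -0.3546  0.404   0.6353]
```

View pics/c8.png

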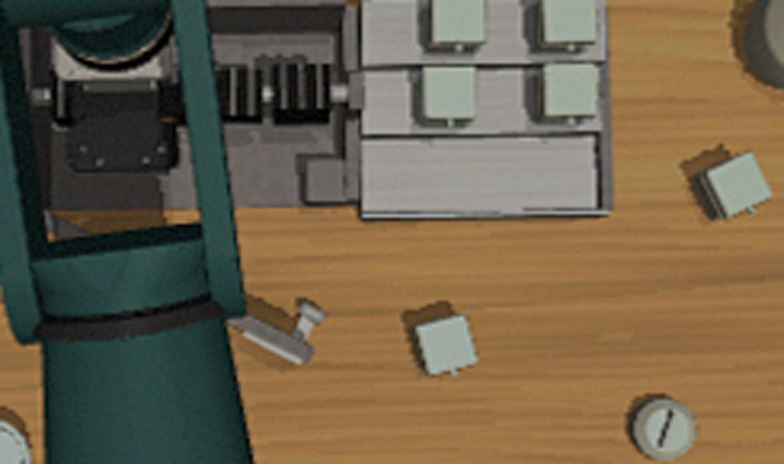

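```bash
python3 - <<'E'
from h import *
b=snapshot("top")
for C in([(414,329),(465,314),(477,359),(430,374)],[(705,183),(752,153),(773,190),(725,216)]):
    q=np.array([at(b,(np.array(c)+.5)/3.2-.5+[200,140],.055)[:2] for c in C]);e=np.diff(np.vstack([q,q[:1]]),axis=0)
    a=np.arctan2(e[:,1],e[:,0]);print(q.mean(0).round(4),np.linalg.norm(e,axis=1).round(4),np.mod(a,np.pi/2).round(3))
a=0
rows((.45,-.02,.22,1.2,1,1),(.424,-.111,.16,.3,1,1))
E
```

```text
[ 0.4246 -0.1107] [0.0431 0.0376 0.04   0.0385] [0.259 0.226 0.281 0.31 ]
[ 0.5471 -0.3527] [0.0458 0.0345 0.0447 0.0312] [0.539 0.47  0.467 0.501]
11 -29 -35 1 -0.1 0.0 4.1 1; -31 -33 1 -0.1 0.0 4.1 1; -33 -30 1 -0.1 0.0 4.1 1; -35 -28 1 -0.1 0.0 4.1 1; -37 -25 1 -0.1 0.0 4.1 1; -16 1 10 -0.0 -0.0 8.6 1; -15 4 10 -0.0 -0.0 8.6 1; -15 6 10 -0.0 -0.0 8.6 1; -14 8 10 -0.0 -0.0 8.6 1; -12 10 10 -0.0 -0.0 8.6 1; -10 12 10 -0.0 -0.0 8.6 1
```

arm_command --commands "-29 -35 0 0 0 6 0.75; -31 -33 0 0 0 6 0.75; -33 -30 0 0 0 6 0.75; -33 -28 0 0 0 6 0.75; -31 -25 0 0 0 6 0.8; -12 -10 15 0 0 8 0.8; -11 -5 15 0 0 8 0.8; -10 0 15 0 0 8 0.8; -10 0 10 0 0 8 0.8; 0 0 10 0 0 8 0.8; 0 0 0 0 0 0 0.8"

```text
time: 31.9
tool_pos: [0.3861, -0.0255, 0.1461]
ee_rot: [-3.13, 0.037, 0.298]
wrist_force: [0.4, 0.2, -0.5]
width: 0.0753
```

```bash
python3 - <<'E'
from h import *
p,R,o=obs();print(p,o["ee_rot"],o["width"])
rows((.4246,-.1107,.12,.27,1,.85),(.4246,-.1107,.085,.27,1,.85))
E
```

```text
[ 0.38614443 -0.02547453  0.1461271 ] [-3.13009056  0.03717349  0.29843992] 0.07527645152167269
3 6 47 12 -0.3 1.1 0.8 0.85; 7 46 13 -0.3 1.1 0.8 0.85; 0 -0 35 0.0 0.0 0.0 0.85
```

arm_command --commands "6 47 5 -0.3 1.1 0.8 0.9; 7 46 5 -0.3 1.1 0.8 0.9; 0 0 0 0 0 0 0.9; 0 0 0 0 0 0 0.9"

```text
time: 32.4
tool_pos: [0.426, -0.1114, 0.1342]
ee_rot: [-3.139, -0.001, 0.281]
wrist_force: [0.3, 0.6, -0.1]
width: 0.0849
```

```bash
python3 - <<'E'
from h import *
w=snapshot("wrist");cv2.imwrite("pics/w9.png",w["img"])
p,R,o=obs();print(p,o["ee_rot"],o["width"])
print(tips(w,"jar0",0,3))
rows((.4246,-.1107,.085,.27,2,.9),(.4246,-.1107,.02,.27,2,.9))
E
```

```text
[ 0.42602575 -0.11133423  0.1341925 ] [-3.13955457e+00 -1.49930257e-03  2.81567142e-01] 0.08492808187837159
[]
4 -1 -0 25 -0.1 -0.1 0.3 0.9; -1 -0 25 -0.1 -0.1 0.3 0.9; 0 -0 32 0.0 0.0 0.0 0.9; 0 -0 32 0.0 0.0 0.0 0.9
```

View pics/w9.png

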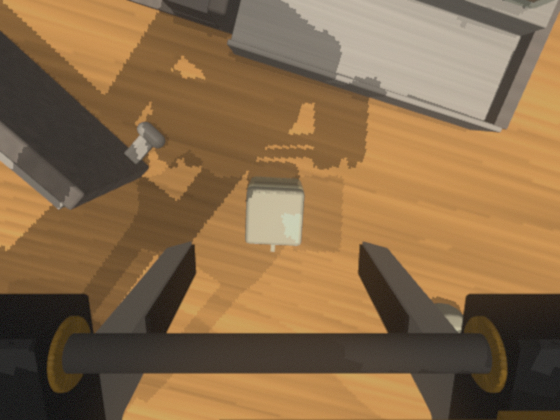

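arm_command --commands "-1 0 30 0 0 0.3 0.8; 0 0 35 0 0 0 0.8; 0 0 30 0 0 0 0.8; 0 0 14 0 0 0 0.8; 0 0 0 0 0 0 0; 0 0 0 0 0 0 0; 0 0 0 0 0 0 0; 0 0 0 0 0 0 0; 0 0 0 0 0 0 0; 0 0 0 0 0 0 0"

```text
time: 33.75
tool_pos: [0.4294, -0.1081, 0.0293]
ee_rot: [3.136, -0.013, 0.287]
wrist_force: [-0.9, -0.1, -2.1]
width: 0.0439
```

```bash
python3 - <<'E'
from h import *
p,R,o=obs();print(p,o["ee_rot"],o["width"])
rows((*p[:2],.15,.27,1,0),(.5654,-.104,.15,-.011,1,0))
E
```

```text
[ 0.4293583  -0.10806114  0.0292876 ] [ 3.13618197 -0.01251043  0.28696583] 0.04394752150242983
6 1 0 -40 0.1 -0.2 0.3 0; 0 0 -40 0.1 -0.2 0.3 0; 0 0 -40 0.1 -0.2 0.3 0; 44 11 0 0.0 -0.0 5.4 0; 45 7 0 0.0 -0.0 5.4 0; 45 2 0 0.0 -0.0 5.4 0
```

arm_command --commands "0 0 0 0 0 0 0.6; 0 0 0 0 0 0 0.6; -4 0 10 0 0 0 0.6; 0 0 0 0 0 0 0.6; 0 0 0 0 0 0 0; 0 0 0 0 0 0 0; 0 0 0 0 0 0 0; 0 0 0 0 0 0 0"

```text
time: 34.75
tool_pos: [0.4253, -0.1093, 0.0185]
ee_rot: [3.136, -0.012, 0.287]
wrist_force: [-0.7, 0.0, -1.0]
width: 0.0444
```

arm_command --commands "0 0 -30 0 0 0 0; 0 0 -40 0 0 0 0; 0 0 -45 0 0 0 0; 0 0 -15 0 0 0 0; 44 10 0 0 0 5.4 0; 45 7 0 0 0 5.4 0; 45 2 0 0 0 5.4 0; 0 0 0 0 0 0 0; 0 0 0 0 0 0 0"

```text
time: 35.88
tool_pos: [0.5582, -0.1012, 0.1443]
ee_rot: [-3.139, 0.001, -0.005]
wrist_force: [-0.5, -0.1, -0.5]
width: 0.044
```

```bash
python3 - <<'E'
from h import *
p,R,o=obs();print(p,o["ee_rot"],o["width"])
rows((.5654,-.104,.08,-.011,3,0))
E
```

```text
[ 0.55822788 -0.10121496  0.14427216] [-3.13940261e+00  9.46414850e-04 -5.20601151e-03] 0.043980625983415296
3 2 1 21 -0.0 0.0 0.1 0; 2 1 21 -0.0 0.0 0.1 0; 2 1 21 -0.0 0.0 0.1 0
```

arm_command --commands "3 1 21 0 0 0 0; 3 1 26 0 0 0 0; 1 1 15 0 0 0 0; 0 0 0 0 0 0 0; 0 0 0 0 0 0 0"

```text
time: 36.5
tool_pos: [0.5609, -0.1046, 0.0815]
ee_rot: [-3.14, 0.002, -0.005]
wrist_force: [0.3, -0.2, -0.6]
width: 0.0442
```

```bash
python3 - <<'E'
from h import *
w=snapshot("wrist");cv2.imwrite("pics/w10.png",w["img"])
p,R,o=obs();print(p,o["ee_rot"],o["width"])
rows((.5654,-.104,.049,-.011,2,0))
E
```

```text
[ 0.56090862 -0.1046477   0.08150481] [-3.13987746e+00  1.58744280e-03 -5.10244274e-03] 0.044180449854099184
2 2 -0 16 -0.0 0.0 0.2 0; 2 -0 16 -0.0 0.0 0.2 0
```

View pics/w10.png

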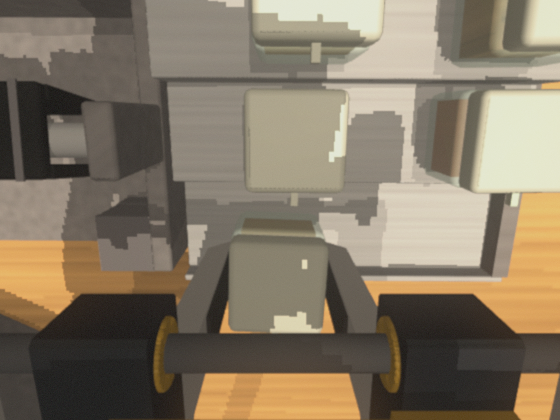

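arm_command --commands "4 0 10 0 0 0 0; 0 0 15 0 0 0 0; 0 0 3 0 0 0 0; 0 0 0 0 0 0 0; 0 0 3 0 0 0 0; 0 0 0 0 0 0 0"

```text
time: 37.3
tool_pos: [0.5661, -0.1048, 0.0498]
ee_rot: [-3.141, -0.001, -0.005]
wrist_force: [0.2, -0.2, -0.8]
width: 0.044
```

arm_command --commands "0 0 2 0 0 0 0; 0 0 0 0 0 0 0.6; 0 0 0 0 0 0 0.6; 0 0 0 0 0 0 0.62; 0 0 0 0 0 0 0.62; 0 0 -20 0 0 0 0.62; 0 0 -50 0 0 0 0.62; 0 0 -50 0 0 0 0.62; 0 0 0 0 0 0 0.8"

```text
time: 38.42
tool_pos: [0.566, -0.105, 0.1715]
ee_rot: [-3.141, -0.001, -0.005]
wrist_force: [-0.5, -0.5, 0.5]
width: 0.0653
```

```bash
python3 - <<'E'
from h import *
b=snapshot("top");w=snapshot("wrist")
p,R,o=obs();print(p,o["ee_rot"],o["width"])
print(tips(b,"jar0",0,5))
c=cv2.resize(w["img"],(400,300));d=cv2.resize(b["img"][170:230,390:470],(400,300),interpolation=cv2.INTER_CUBIC)
cv2.imwrite("pics/c11.png",np.hstack([c,d]))
rows((.547,-.353,.14,.49,1,.9),)
E
```

```text
[ 0.56346514 -0.1042675   0.1661979 ] [-3.13814901  0.00798085 -0.00492121] 0.0726931640440687
[(0.91, [426.0, 198.0], [0.5517, -0.3582]), (0.43, [334.0, 197.0], [0.5621, -0.1072])]
5 -3 50 5 -0.1 0.1 -5.7 0.9; -8 49 5 -0.1 0.1 -5.7 0.9; -13 48 5 -0.1 0.1 -5.7 0.9; -17 47 5 -0.1 0.1 -5.7 0.9; -22 45 5 -0.1 0.1 -5.7 0.9
```

View pics/c11.png

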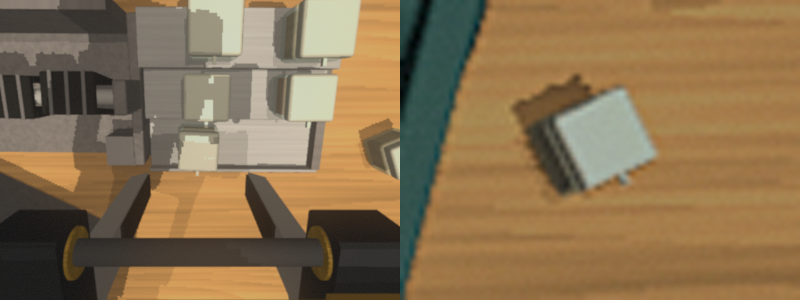

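```bash
python3 - <<'E'
from h import *
b=snapshot("top")
C=[(155,116),(225,87),(256,157),(184,189)]
q=np.array([at(b,(np.array(c)+.5)/5-.5+[390,170],.055)[:2] for c in C]);e=np.diff(np.vstack([q,q[:1]]),axis=0)
a=np.arctan2(e[:,1],e[:,0]);print(q.mean(0).round(4),np.linalg.norm(e,axis=1).round(4),np.mod(a,np.pi/2).round(3))
E
```

```text
[ 0.5486 -0.353 ] [0.0397 0.0397 0.0413 0.0408] [0.366 0.369 0.39  0.332]
```

arm_command --commands "-3 50 -3 0 0 -4.7 0.9; -8 49 0 0 0 -4.7 0.9; -11 48 5 0 0 -4.7 0.9; -14 47 10 0 0 -4.7 0.9; -17 45 10 0 0 -4.7 0.9; 0 0 0 0 0 0 0.9; 0 0 0 0 0 0 0.9"

```text
time: 39.5
tool_pos: [0.5424, -0.3513, 0.1225]
ee_rot: [-3.109, 0.023, 0.422]
wrist_force: [-0.5, -0.8, 0.9]
width: 0.0843
```

```bash
python3 - <<'E'
from h import *
w=snapshot("wrist");cv2.imwrite("pics/w12.png",w["img"])
p,R,o=obs();print(p,o["ee_rot"],o["width"])
rows((.548,-.353,.02,.42,4,.85),)
E
```

```text
[ 0.54223203 -0.35116207  0.12230729] [-3.10883211  0.02351817  0.42234632] 0.08433913807301456
4 2 2 25 -0.5 0.3 0.0 0.85; 2 2 26 -0.5 0.3 0.0 0.85; 1 1 26 -0.5 0.3 0.0 0.85; 1 1 26 -0.5 0.3 0.0 0.85
```

View pics/w12.png

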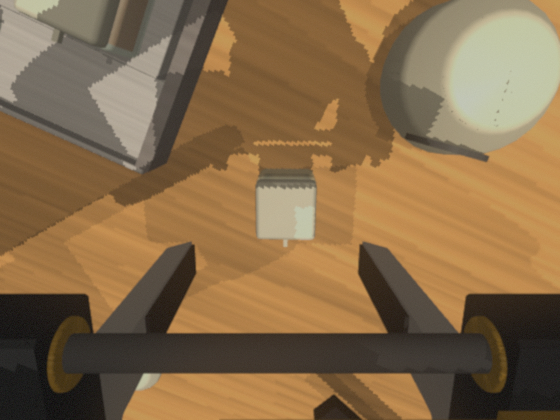

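arm_command --commands "2 2 10 -0.6 0.4 0.3 0.85; 2 2 26 -0.6 0.4 0.3 0.85; 2 1 26 -0.6 0.4 0.3 0.85; 0 0 20 0 0 0 0.85; 0 0 0 0 0 0 0.85"

```text
time: 40.17
tool_pos: [0.5508, -0.346, 0.0378]
ee_rot: [3.14, -0.0, 0.412]
wrist_force: [0.4, -0.2, -0.3]
width: 0.0798
```

```bash
python3 - <<'E'
from h import *
p,R,o=obs();print(p,o["ee_rot"],o["width"])
rows((.5485,-.353,.018,.40,1,.85),)
E
```

```text
[ 0.55079941 -0.34599222  0.03781947] [ 3.13975874e+00 -3.76600346e-04  4.12426240e-01] 0.07975744824337089
1 -5 5 20 0.1 -0.0 0.7 0.85
```

arm_command --commands "-4 5 10 0 0 0.7 0.85; 0 0 8 0 0 0 0.8; 0 0 0 0 0 0 0; 0 0 0 0 0 0 0; 0 0 0 0 0 0 0; 0 0 0 0 0 0 0; 0 0 0 0 0 0 0; 0 0 0 0 0 0 0"

```text
time: 41.18
tool_pos: [0.5512, -0.3531, 0.0224]
ee_rot: [3.134, -0.004, 0.4]
wrist_force: [-0.0, -0.1, -0.9]
width: 0.0437
```

```bash
python3 - <<'E'
from h import *
p,R,o=obs();print(p,o["ee_rot"],o["width"])
rows((*p[:2],.15,.40,1,0),(.5644,-.192,.15,-.011,1,0))
E
```

```text
[ 0.55119944 -0.35307535  0.02235837] [ 3.13427512 -0.00374184  0.40022902] 0.04369576720625614
6 0 0 -43 0.1 -0.1 0.0 0; 0 0 -43 0.1 -0.1 0.0 0; 0 0 -43 0.1 -0.1 0.0 0; 25 -48 -0 0.0 -0.0 7.8 0; 18 -51 -0 0.0 -0.0 7.8 0; 11 -53 -0 0.0 -0.0 7.8 0
```

arm_command --commands "0 0 -30 0 0 0 0; 0 0 -43 0 0 0 0; 0 0 -43 0 0 0 0; 0 0 -15 0 0 0 0; 25 -48 0 0 0 7.8 0; 19 -51 0 0 0 7.8 0; 12 -52 0 0 0 7.8 0; 0 0 0 0 0 0 0; 0 0 0 0 0 0 0"

```text
time: 42.3
tool_pos: [0.5625, -0.1862, 0.1469]
ee_rot: [-3.14, 0.006, -0.023]
wrist_force: [-0.0, -0.7, -1.9]
width: 0.0435
```

```bash
python3 - <<'E'
from h import *
p,R,o=obs();print(p,o["ee_rot"],o["width"])
rows((.567,-.192,.085,-.011,3,0))
E
```

```text
[ 0.56254731 -0.18619851  0.14694321] [-3.13977636  0.00640379 -0.02304336] 0.04354670578403493
3 2 2 21 -0.0 0.1 -0.2 0; 2 2 21 -0.0 0.1 -0.2 0; 2 2 21 -0.0 0.1 -0.2 0
```

arm_command --commands "2 2 21 0 0.1 -0.2 0; 2 2 25 0 0.1 -0.2 0; 2 2 15 0 0.1 -0.2 0; 0 0 10 0 0 0 0; 0 0 0 0 0 0 0; 0 0 0 0 0 0 0"

```text
time: 43.05
tool_pos: [0.5676, -0.1982, 0.0724]
ee_rot: [-3.141, 0.002, -0.017]
wrist_force: [0.6, 1.0, -0.8]
width: 0.0438
```

arm_command --commands "0 -5 4 0 0 0 0; 0 0 0 0 0 0 0; 0 0 10 0 0 0 0; 0 0 3 0 0 0 0; 0 0 0 0 0 0 0"

```text
time: 43.68
tool_pos: [0.5687, -0.1927, 0.0563]
ee_rot: [3.141, -0.001, -0.016]
wrist_force: [-0.3, 0.9, -0.9]
width: 0.0434
```

arm_command --commands "-1 0 4 0 0 0 0; 0 0 0 0 0 0 0; 0 0 0 0 0 0 0.6; 0 0 0 0 0 0 0.6; 0 0 0 0 0 0 0.62; 0 0 0 0 0 0 0.62; 0 0 -20 0 0 0 0.62; 0 0 -50 0 0 0 0.62; 0 0 -50 0 0 0 0.62; 0 0 0 0 0 0 0.62"

```text
time: 44.92
tool_pos: [0.5674, -0.1928, 0.1755]
ee_rot: [3.141, -0.001, -0.016]
wrist_force: [0.4, 0.3, -0.2]
width: 0.0584
```

```bash
python3 - <<'E'
from h import *
w=snapshot("wrist");b=snapshot("top");s=snapshot("scene")
p,R,o=obs();print(p,o["ee_rot"],o["width"])
print(tips(b,"jar0",.03,5),tips(s,"jar0",.03,5));print(tips(b,"guard0",.071,5),tips(s,"guard0",.071,5))
print(tips(s,"front_push",.088,3),tips(b,"front_push",.088,3))
c=cv2.resize(b["img"][130:270,190:400],(400,267));d=cv2.resize(s["img"][160:320,190:400],(400,305),interpolation=cv2.INTER_CUBIC)
cv2.imwrite("pics/c13.png",np.vstack([np.hstack([cv2.resize(c,(400,305)),d])]))
E
```

```text
[ 0.56430941 -0.19148822  0.16835784] [-3.13721804  0.01077588 -0.01631032] 0.05839419052302145
[(0.74, [337.0, 198.0], [0.5555, -0.1117]), (0.48, [368.0, 190.0], [0.5752, -0.1954]), (0.42, [341.0, 171.0], [0.6274, -0.1246])] [(0.7, [287.0, 261.0], [0.6354, 0.0062]), (0.64, [219.0, 259.0], [0.5611, -0.1842]), (0.51, [244.0, 252.0], [0.5636, -0.1068])]
[(0.9, [273.0, 171.0], [0.6247, 0.0555]), (0.9, [247.0, 170.0], [0.6312, 0.123]), (0.81, [226.0, 175.0], [0.6193, 0.1763]), (0.57, [291.0, 173.0], [0.6181, 0.0092])] [(0.66, [302.0, 247.0], [0.6235, 0.0576]), (0.65, [283.0, 251.0], [0.6197, -0.0013]), (0.58, [341.0, 238.0], [0.6345, 0.1783]), (0.51, [320.0, 241.0], [0.6235, 0.1141])]
[(0.96, [294.0, 198.0], [0.4605, 0.0909])] [(0.74, [257.0, 235.0], [0.4615, 0.0986])]
```

View pics/c13.png

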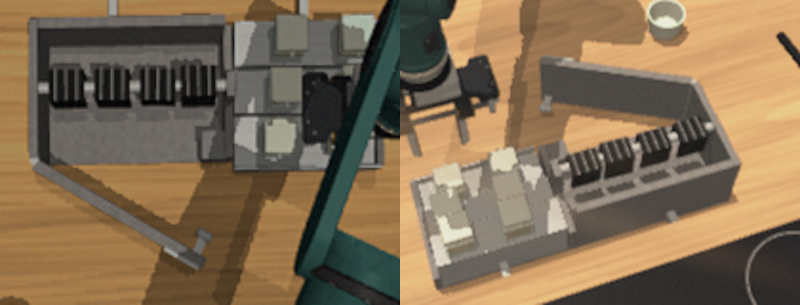

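```bash
python3 - <<'E'
from h import *
rows((.395,.045,.19,0,1,0),(.395,.045,.07,0,1,0))
E
```

```text
9 -29 -39 -3 -0.0 0.1 -0.2 0; -29 -39 -3 -0.0 0.1 -0.2 0; -29 -39 -3 -0.0 0.1 -0.2 0; -29 -39 -3 -0.0 0.1 -0.2 0; -28 -39 -3 -0.0 0.1 -0.2 0; -28 -39 -4 -0.0 0.1 -0.2 0; 0 -0 40 0.0 0.0 0.0 0; 0 -0 40 0.0 0.0 0.0 0; 0 -0 40 0.0 0.0 0.0 0
```

arm_command --commands "-29 -39 -20 0 0 0 0; -29 -39 -5 0 0 0 0; -29 -39 0 0 0 0 0; -29 -39 0 0 0 0 0; -28 -39 0 0 0 0 0; -28 -39 0 0 0 0 0; 0 0 0 0 0 0 0; 0 0 0 0 0 0 0"

```text
time: 46.38
tool_pos: [0.3912, 0.0514, 0.1936]
ee_rot: [-3.134, 0.015, -0.018]
wrist_force: [0.8, 0.2, -0.1]
width: 0.0006
```

```bash
python3 - <<'E'
from h import *
p,R,o=obs();print(p,o["ee_rot"],o["width"])
rows((.395,.045,.07,0,4,0),(.52,.045,.07,0,12,0))
E
```

```text
[0.3911593  0.05140182 0.19363326] [-3.13402223  0.01531891 -0.01752423] 0.0006217956957093175
16 1 2 31 -0.1 0.2 -0.3 0; 1 2 31 -0.1 0.2 -0.3 0; 1 2 31 -0.1 0.2 -0.3 0; 1 2 31 -0.1 0.2 -0.3 0; 10 0 0 0.0 0.0 0.0 0; 10 0 0 0.0 0.0 0.0 0; 10 0 0 0.0 0.0 0.0 0; 10 0 0 0.0 0.0 0.0 0; 10 0 0 0.0 0.0 0.0 0; 10 0 0 0.0 0.0 0.0 0; 10 0 0 0.0 0.0 0.0 0; 10 0 0 0.0 0.0 0.0 0; 10 0 0 0.0 0.0 0.0 0; 10 0 0 0.0 0.0 0.0 0; 10 0 0 0.0 0.0 0.0 0; 10 0 0 0.0 0.0 0.0 0
```

arm_command --commands "0 1 31 0 0.2 -0.3 0; 0 1 35 0 0.2 -0.3 0; 0 1 35 0 0.2 -0.3 0; 0 0 20 0 0 0 0; 0 0 0 0 0 0 0; 10 0 0 0 0 0 0; 15 0 0 0 0 0 0; 15 0 0 0 0 0 0; 15 0 0 0 0 0 0; 15 0 0 0 0 0 0"

```text
time: 47.62
tool_pos: [0.4719, 0.0417, 0.0721]
ee_rot: [-3.136, -0.002, -0.012]
wrist_force: [-1.1, -0.4, 0.3]
width: 0.0004
```

arm_command --commands "8 0 0 0 0 0 0; 8 0 0 0 0 0 0; 8 0 0 0 0 0 0; 8 0 0 0 0 0 0; 4 0 0 0 0 0 0; 0 0 0 0 0 0 0"

```text
time: 48.38
tool_pos: [0.5108, 0.0412, 0.0719]
ee_rot: [-3.137, -0.001, -0.012]
wrist_force: [-0.1, -0.2, 0.7]
width: 0.0006
```

arm_command --commands "4 0 0 0 0 0 0; 4 0 0 0 0 0 0; 4 0 0 0 0 0 0; 3 0 0 0 0 0 0; 0 0 0 0 0 0 0"

```text
time: 49.0
tool_pos: [0.5195, 0.0412, 0.0721]
ee_rot: [-3.137, 0.016, -0.011]
wrist_force: [-0.3, -0.6, -0.5]
width: 0.0002
```

arm_command --commands "5 0 0 0 0 0 0; 5 0 0 0 0 0 0; 0 0 0 0 0 0 0"

```text
time: 49.38
tool_pos: [0.5182, 0.0413, 0.0725]
ee_rot: [-3.138, 0.043, -0.011]
wrist_force: [-0.3, -0.6, -0.4]
width: 0.0004
```

```bash
python3 - <<'E'
from h import *
p,R,o=obs();print(p,o["ee_rot"],o["wrist_force"])
w=snapshot("wrist");cv2.imwrite("pics/w14.png",w["img"])
E
```

```text
[0.51822768 0.04132971 0.07247331] [-3.13778268  0.04328997 -0.01053173] [-0.31526826 -0.55275757 -0.39947866]
```

```bash
python3 - <<'E'
from h import *
o=robot.get_obs();print(o["joint_positions"].round(3),o["joint_torque"].round(2))
b=snapshot("top");s=snapshot("scene")
for x in(b,s):print(tips(x,"front_push",.088,2),tips(x,"guard0",.071,5),tips(x,"jar0",.03,5))
E
```

```text
[-0.031  0.119  1.605  0.003  1.46   1.55 ] [-1.000e-02 -3.333e+01 -2.873e+01  6.000e-02 -4.600e-01 -0.000e+00]
[] [(0.7, [294.0, 173.0], [0.6183, 0.0021]), (0.55, [247.0, 171.0], [0.6265, 0.1228]), (0.54, [225.0, 175.0], [0.6182, 0.1797]), (0.51, [264.0, 171.0], [0.6253, 0.0791]), (0.3, [450.0, 151.0], [0.6641, -0.4027])] [(0.72, [336.0, 197.0], [0.5588, -0.109]), (0.54, [367.0, 193.0], [0.567, -0.192])]
[(0.74, [294.0, 220.0], [0.5389, 0.0625])] [(0.64, [282.0, 251.0], [0.6186, -0.0021]), (0.58, [307.0, 248.0], [0.6321, 0.0692]), (0.54, [322.0, 244.0], [0.6333, 0.1188]), (0.54, [339.0, 236.0], [0.6265, 0.1756]), (0.43, [291.0, 261.0], [0.6573, 0.0098])] [(0.73, [246.0, 257.0], [0.581, -0.105]), (0.61, [218.0, 260.0], [0.5627, -0.1862])]
```

arm_command --commands "-20 0 0 0 -1.2 0 0; -20 0 0 0 -1.2 0 0; -30 0 -20 0 0 0 0; -30 0 -40 0 0 0 0; -30 -40 -40 0 0 0 0; -20 -50 0 0 0 0 0; 0 -50 0 0 0 0 0; 0 0 0 0 0 0 0"

```text
time: 50.82
tool_pos: [0.3728, 0.184, 0.1861]
ee_rot: [-3.135, 0.079, -0.013]
wrist_force: [0.6, -0.4, 0.8]
width: 0.0005
```

```bash
python3 - <<'E'
from h import *
p,R,o=obs();print(p,o["ee_rot"],o["joint_torque"].round(2))
b=snapshot("top");s=snapshot("scene")
for x in(b,s):print(tips(x,"front_push",.088,2))
for n,im in(("top",b),("scene",s)):
  g=im["img"].max(2).astype(np.float32)
  for y in(.18,.14,.10,.06,.02,-.01):
    X=np.arange(.50,.565,.003);q=np.array([px(im,(x,y,.114)) for x in X],np.float32)
    print(n,y,cv2.remap(g,q[:,0][None],q[:,1][None],1)[0].astype(int))
print(np.arange(.50,.565,.003).round(3))
E
```

```text
[0.37277017 0.18397236 0.18605432] [-3.13460205  0.07940447 -0.01338755] [  1.04 -23.09 -30.39   0.42   0.12   0.16]
[(0.66, [269.0, 210.0], [0.5231, 0.0677])]
[(0.75, [313.0, 237.0], [0.6126, 0.0963]), (0.63, [297.0, 218.0], [0.5322, 0.076])]
top 0.18 [ 96  96  90  97 105  80  71  71  45  29  23  61  73  83  98  60  57  61
  59  55  97  99]
top 0.14 [152 153 153 153 154 144 124 135  65  30  61  99 100  99  93  66  58  58
  58  69  98  96]
top 0.1 [151 152 151 153 142 127 132 118  55  32  50  96  93  94  98  71  59  60
  61  55  95 103]
top 0.06 [152 153 152 153 148 127 134 107  47  32  51  99  95  94  91  58  60  61
  59  66  99 100]
top 0.02 [153 153 153 148 128 120 135 102  54 120 127  99  97  99  77  58  61  61
  58  82 102 104]
top -0.01 [154 154 151 147 133 120 129 102  36 146 129 105 100  98  72  61  60  79
 100 102  99 101]
scene 0.18 [133 134 135 136 137 139 140 138 140 141 132 125 127 131 135 115  85  72
  73  73  72  73]
scene 0.14 [187 151 144 160 169 145 139 139 144 144 146 148 151 149 138 112  78  72
  72  71  71  71]
scene 0.1 [188 180 190 185 191 198 190 192 193 189 188 160 146 142 138 112  83  72
  73  75  73  72]
scene 0.06 [210 212 214 216 215 216 216 215 213 209 189 161 145 147 133  99  72  72
  72  72  73  74]
scene 0.02 [212 213 214 215 215 215 216 215 212 202 180 152 145 143 133 103  76  73
  74  74  74  74]
scene -0.01 [213 214 215 215 215 215 217 215 209 200 174 154 148 144 128  91  77  76
  76  76  76  78]
[0.5   0.503 0.506 0.509 0.512 0.515 0.518 0.521 0.524 0.527 0.53  0.533
 0.536 0.539 0.542 0.545 0.548 0.551 0.554 0.557 0.56  0.563]
```

```bash
python3 - <<'E'
from h import *
b=snapshot("top");s=snapshot("scene")
for x in(b,s):
    print("guards",[(t[0],t[2]) for t in tips(x,"guard0",.071,6)]);print("jars",[(t[0],t[2]) for t in tips(x,"jar0",.03,6)])
    for n in("ramekin","timer","spatula","saltpig"):print(n,tips(x,n,0,1))
    for y in (-.104,-.192): print("jar lid px val",x["img"][tuple(px(x,(.566,y,.085)).round().astype(int)[::-1])])
robot.close_job()
E
```

```text
guards [(0.88, [0.6314, 0.1222]), (0.86, [0.6162, 0.0715]), (0.86, [0.6219, 0.174]), (0.58, [0.6183, 0.0142]), (0.3, [0.6769, -0.1274])]
jars [(0.68, [0.5655, -0.111]), (0.64, [0.5676, -0.1998]), (0.23, [0.6303, -0.2144])]
ramekin [(0.62, [200.0, 282.0], [0.341, 0.2613])]
timer [(0.71, [410.0, 271.0], [0.3557, -0.3048])]
spatula [(0.97, [123.0, 218.0], [0.5193, 0.47])]
saltpig [(0.81, [447.0, 151.0], [0.6798, -0.4208])]
jar lid px val [152 162 153]
jar lid px val [151 162 152]
guards [(0.74, [0.6142, 0.0015]), (0.67, [0.6317, 0.1219]), (0.64, [0.6281, 0.1795]), (0.55, [0.6288, 0.0762])]
jars [(0.76, [0.5668, -0.1813]), (0.57, [0.5701, -0.1047]), (0.49, [0.5309, 0.4609])]
ramekin [(0.8, [328.0, 174.0], [0.3362, 0.2705])]
timer [(0.7, [173.0, 219.0], [0.3514, -0.2902])]
spatula [(0.73, [401.0, 197.0], [0.5128, 0.4671])]
saltpig [(0.86, [148.0, 321.0], [0.6713, -0.4202])]
jar lid px val [200 224 226]
jar lid px val [190 218 223]
the job is handed in; nothing more can be done
```

I hung all four guards on the rail and stood both loose jars on the lowest step. Then I pushed the front shut and handed the job in at about 51 s.

- **Guards and jars:** the last top and scene pictures both find four guards along the rail and both jars on the lowest step. One guard now reads about 15 mm further along the rail (y 0.072–0.076 m) than after its release (about 0.055–0.061 m). It may have slid or been knocked. It still reads on the rail, and I did not look into it further.
- **Front:** two camera measurements show the panel parallel to the rail to within about 0.01 rad, which is inside the range where the catch pulls it home. The arm also stopped advancing at roughly the shut position.
- **What the front checks did not show:** the wrist force stayed near zero through the push, so it did not confirm the snap. I did not push a second time. My 16 pictures were used up, so I judged the shut front from measurements and did not see it.
- **Other things:** the ramekin, timer, spatula and salt pig were found in the last pictures, at positions I only read at the end. I did not compare them or the riser jars with the start, but I touched none of them on purpose.

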